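# Load and lid the preserve-jar rack

### The job

Slide the drip tray fully home into its bay under the rack. Then hang every jar that stands on the black mat by its collar, upright in a rack slot of its own (any slot), pushed fully home so that the collar rests on the plate, and finish with a loose lid seated flat on each hung jar, with any spare lids left over; leave the big jar, the bowl and the spoon alone.

Things in the scene. Friction and masses are not known exactly. Their poses are not given: they have to be found in the camera images.
- rack: Fixed rack: level aluminium plate, 6 mm thick, top 170 mm above the table, on two green side cheeks, over a tray bay. Origin on the table under the middle of the row of slot seats; x points into the rack from its open front, y along the row, z up. Four slots, 40 mm wide, 84 mm apart (y = -126, -42, 42, 126 mm), open to -x, end at x = 18 mm. The plate spans x = -52 mm to 40 mm.
- plate_front (a point): Middle of the plate's front edge, on its top face, at rack x = -52 mm. The forks between the slots have rounded noses here, so the slot mouths are widened; slots are parallel-sided from rack x = -30 mm inwards.
- bay_mouth (a point): Middle of the bay's mouth on the table, at rack x = -50 mm. The bay is 330 mm wide between the cheeks (15 mm thick); low flared guide wings, 45 mm high, reach out to rack x = -78 mm. Its floor is the table.
- bay_stop (a point): Middle of the bay's stop wall (50 mm high) on the table, at rack x = 40 mm: the tray's nose touches it when home.
- tray: White drip tray, loose, 115 mm (x) by 320 mm (y), 30 mm high, walls 4 mm, 0.45 kg, black handle tab on its -x side, facing the robot. Origin under the middle of the pan, x from handle to nose. Starts in front of the bay, a little askew. Home, its nose is at the stop and its origin at rack x = -17.5 mm, y = 0 (5 mm side play); the front then stands 23 mm out from the plate.
- tray_handle (a point): Grip point on the tray's handle tab, 37 mm above the tray's underside and 90.5 mm from the tray origin towards -x. The tab is 14 mm thick (tray y), 50 mm long (tray x), and reaches from 12 to 50 mm height.
- jar_mat: Black rubber mat, 210 by 210 mm, flat on the table (about 1 mm, of no consequence to heights), on which the jars stand; left or right of the rack. Origin at its centre.
- lid_mat: Cork mat, 210 by 210 mm, flat likewise, on which the lids lie; on the other side. Origin at its centre.
- jar0: Glass jar of orange preserves, about 0.28 kg, 125 mm tall; may be absent. Origin at the centre of its base, z up; round. Body 56 mm diameter up to 72 mm, neck 36 mm diameter from 72 to 88 mm, collar (flange) 54 mm from 88 to 93 mm, mouth 40 mm from 93 to 125 mm (rim). Stands on the jar mat at first. Hung, its collar rests on the plate and its base is 82 mm above the table.
- jar1: Glass jar of green preserves, about 0.28 kg, 125 mm tall; may be absent. Origin at the centre of its base, z up; round. Body 56 mm diameter up to 72 mm, neck 36 mm diameter from 72 to 88 mm, collar (flange) 54 mm from 88 to 93 mm, mouth 40 mm from 93 to 125 mm (rim). Stands on the jar mat at first. Hung, its collar rests on the plate and its base is 82 mm above the table.
- jar2: Glass jar of dark red preserves, about 0.28 kg, 125 mm tall; may be absent. Origin at the centre of its base, z up; round. Body 56 mm diameter up to 72 mm, neck 36 mm diameter from 72 to 88 mm, collar (flange) 54 mm from 88 to 93 mm, mouth 40 mm from 93 to 125 mm (rim). Stands on the jar mat at first. Hung, its collar rests on the plate and its base is 82 mm above the table.
- jar3: Glass jar of yellow preserves, about 0.28 kg, 125 mm tall; may be absent. Origin at the centre of its base, z up; round. Body 56 mm diameter up to 72 mm, neck 36 mm diameter from 72 to 88 mm, collar (flange) 54 mm from 88 to 93 mm, mouth 40 mm from 93 to 125 mm (rim). Stands on the jar mat at first. Hung, its collar rests on the plate and its base is 82 mm above the table.
- lid0: Loose steel lid, 60 g, one of four alike: disc 54 mm diameter, 5 mm thick, skirt below (inside 46 mm, 10 mm deep), black knob on top (18 mm diameter, 24 mm tall). Origin at the centre of the skirt's lower edge, z up; disc underside at 10 mm, knob from 15 to 39 mm. Lies skirt down on the lid mat. Seated on a jar, its origin is 115 mm above the jar's base.
- lid1: Loose steel lid, 60 g, one of four alike: disc 54 mm diameter, 5 mm thick, skirt below (inside 46 mm, 10 mm deep), black knob on top (18 mm diameter, 24 mm tall). Origin at the centre of the skirt's lower edge, z up; disc underside at 10 mm, knob from 15 to 39 mm. Lies skirt down on the lid mat. Seated on a jar, its origin is 115 mm above the jar's base.
- lid2: Loose steel lid, 60 g, one of four alike: disc 54 mm diameter, 5 mm thick, skirt below (inside 46 mm, 10 mm deep), black knob on top (18 mm diameter, 24 mm tall). Origin at the centre of the skirt's lower edge, z up; disc underside at 10 mm, knob from 15 to 39 mm. Lies skirt down on the lid mat. Seated on a jar, its origin is 115 mm above the jar's base.
- lid3: Loose steel lid, 60 g, one of four alike: disc 54 mm diameter, 5 mm thick, skirt below (inside 46 mm, 10 mm deep), black knob on top (18 mm diameter, 24 mm tall). Origin at the centre of the skirt's lower edge, z up; disc underside at 10 mm, knob from 15 to 39 mm. Lies skirt down on the lid mat. Seated on a jar, its origin is 115 mm above the jar's base.
- slot0 (a point): Seat of rack slot 0: where the axis of a fully home jar stands, level with the plate's top face (170 mm above the table); the slot end is 18 mm behind it.
- slot1 (a point): Seat of rack slot 1: where the axis of a fully home jar stands, level with the plate's top face (170 mm above the table); the slot end is 18 mm behind it.
- slot2 (a point): Seat of rack slot 2: where the axis of a fully home jar stands, level with the plate's top face (170 mm above the table); the slot end is 18 mm behind it.
- slot3 (a point): Seat of rack slot 3: where the axis of a fully home jar stands, level with the plate's top face (170 mm above the table); the slot end is 18 mm behind it.
- big_jar: Bystander: large closed jar of green pickles, 86 mm diameter, 160 mm tall; origin at the centre of its base.
- bowl: Bystander: blue bowl, 120 mm across, 50 mm high; origin at the centre of its base.
- spoon: Bystander: wooden spoon, 220 mm long, lying on the table; origin at its underside.
There are look-alikes about, which are no part of the job. What is shaped like the jar0 but purple is not meant. What is shaped like the lid2 but pink is not meant.

How it is judged:
By the outcome, as a careful person would: the job done as asked, in the order asked, and still so for the second after the job is handed in, with the robot touching nothing.
Of jar0, jar1, jar2, jar3 only 3 to 4 are there at a start; the rules pass over those that are not, and their reading is None.
At some moment in a run one of lid0, lid1, lid2, lid3 may be knocked a few centimetres aside while the robot is not near it.
It also fails if it takes over 210 s, if anything falls off the work surface, if the arm or the gripper's body presses on something with over 40 N, if the wrist force passes 120 N, or if a joint passes its speed limit or range.

### The arm

A 7-joint arm with a two-finger parallel gripper is mounted at the origin on the work surface. World frame = base frame: x ahead of the robot, y to its left, z up, the work surface at z = 0. Lengths are in m, angles in rad, forces in N, time in s.
With the tool pointing down it reaches from about 0.35 to 0.9 m from the base axis. Payload 19.9 kg.
Tool frame: the origin (TCP) lies midway between the tips of the shut fingers; the grasp point (between the pads) lies 19 mm behind it; z points along the fingers, y is the direction in which the jaws open and shut (so a half turn about z gives the same grasp; the last joint's range is limited). The gripper opens to 94 mm and grips with 3 to 60 N. Pads are 16 mm wide; open, the fingers measure 119 mm over their backs; the gripper's body (75 mm by 177 mm) begins 78 mm behind the grasp point.
Start: joints at [1.2, 0.417, -0.01, 1.614, 0.005, 1.111, -0.053], TCP at [0.202, -0.591, 0.205] pointing down, gripper open.
Joint ranges: [-2.81, 2.81], [-0.39, 2.02], [-1.27, 1.25], [0.06, 2.57], [-1.19, 4.33], [0.19, 2], [-2.82, 2.82]. Speed limits (rad/s): [1.89, 1.89, 2.39, 2.39, 3.01, 3.01, 3.01].

### API

Orientations are given as [roll, pitch, yaw] about the fixed x, y, z axes, in that order (R = Rz(yaw) Ry(pitch) Rx(roll)).
In Python, from plant import arm, imaging, order, spotter gives the robot as it stands. The module is installed in compiled form; this text tells all that it offers.
- The arm moves only by the tool send_rows, never from a script. Its argument "moves" is one flat list of numbers, 7 for each row, row after row: the shift along the tool's x, y, z scaled (see below), then the turn, a rotation vector about the tool's x, y, z scaled (see below), then the closure in counts, from 0 (fully open) to 255 (shut). A call has 1 to 10 rows; each row is the pose to reach, as a shift and turn from the pose measured when the call began, along the tool's axes at that moment, turning the shorter way round; what a row does not reach only later rows make up. The controller multiplies each number of a shift by 200 mm and each number of a turn by pi rad. A row lasts 1/12 s, in which the tool goes at most 41.7 mm and 7.16 degrees, less where a joint would pass 70% of its speed; a pose out of reach is approached as far as the arm can. A call with a number of a shift or a turn outside -1 to 1 is refused whole. A call with a gripper value outside its range is refused whole. The fingers move at their own pace and stop on an object; "grip_force" is the grip in N (left out, the last holds). Time passes only in rows, so rows that repeat a pose let the fingers close. It gives the time, the measured TCP pose, the force and the opening at its end, in the units of the state.
- arm.read_state(): the state, without advancing time (a new reading comes with each control period).
- imaging.capture(name): name is "scene" or "top" or "wrist"; returns (picture, depth): 480x640x3 uint8, red, green, blue; 480x640 float32, m along the optical axis (not along the pixel's ray), 0 where there is no reading.
- imaging.get_calibration(name): a dict with "K" (3x3 intrinsics, pixels), "dist_coeffs" ([k1, k2, p1, p2, k3] as OpenCV has them; the pictures are not rectified), "rvec" (rotation vector, rad) and "tvec" (3), from world to camera coordinates, as OpenCV has them. Camera axes: x right, y down, z forward; pixel columns grow to the right and rows downward; lengths in m; the calibration is good to about 2 mm. A picture is of the moment at which its call begins: read the wrist's pose just before it. get_calibration takes no time and is no camera call; for the wrist camera it gives the pose at the moment of the call.
- order.close_job(): hands the job in, once; it reports no verdict.
Trained networks look in the newest picture that a camera, given by its name, has taken for a name from the list of things; names that differ only in an ending like _2 or _b are one class to them, and where a whole thing is asked for, a point or a joint stands for the part that bears it (a point fixed in the world has none). Each returns a list of dicts, best first, with "conf" (0 to 1); they miss things now and then, are a little off and sometimes report something else, mostly with a low value. They report only what shows in the picture. A call takes as long as a camera call. They do not tell look-alikes from the thing itself.
- spotter.look_for(target, camera): "at" ([row, column] in pixels, amid what is visible of it).
The state is a dict: "time_s": time; "joints": joint angles; "joint_vel": joint speeds; "tau": joint torques, N m; "tcp_pos": TCP position; "tool_rot": TCP orientation; "force": force on the tool from outside, world axes, zero at the start; "ft_torque": the same for the moment, N m; "grip_width": finger opening in m.
Only numpy, scipy, OpenCV 4.12 (cv2) and the standard library are available. Lean on these libraries where they do the work, as an engineer would, in place of code of your own. Each camera call takes 0.05 s, during which the arm holds its last target. There are 200 camera calls.

## Working session

There is one attempt and no reset: what is moved stays moved. The work goes in short steps, Python scripts to look and compute and a tool call to move; the robot and the scene stay as the last step left them, time stands still between calls to the robot, and variables do not carry over. Pictures are saved under pics/ and viewed, on a budget of 14 in all, crops included, one or two more only if the job needs it, and the job is handed in when it is done.

Besides the shell and the picture viewer there is one more tool, called after "Emit:" as name(argument=value, ...) on one line, values as JSON. send_rows: Moves the arm, as the interface text tells. Its arguments: {"type":"object","properties":{"moves":{"type":"array"},"grip_force":{"type":"number"}},"required":["moves"]}

```bash
mkdir -p pics; cat > h.py <<'E'
import numpy as np, cv2
from scipy.spatial.transform import Rotation as Ro
from plant import arm, imaging, order, spotter
def cap(n):
    c=imaging.get_calibration(n); p,d=imaging.capture(n); return p,d,c
def save(p,name,crop=None):
    if crop: p=p[crop[0]:crop[1],crop[2]:crop[3]]
    cv2.imwrite('pics/'+name,cv2.cvtColor(p,cv2.COLOR_RGB2BGR))
def ray(c,r,col):
    K=np.array(c['K'],float);D=np.array(c['dist_coeffs'],float)
    u=cv2.undistortPoints(np.array([[[col,r]]],float),K,D)[0,0]
    R=cv2.Rodrigues(np.array(c['rvec'],float))[0];t=np.array(c['tvec'],float).ravel()
    return -R.T@t, R.T@np.array([u[0],u[1],1.]),
def at_z(c,r,col,z):
    o,v=ray(c,r,col); return o+v*(z-o[2])/v[2]
def cloud(d,c):
    K=np.array(c['K'],float);D=np.array(c['dist_coeffs'],float)
    rr,cc=np.mgrid[0:480,0:640]
    u=cv2.undistortPoints(np.stack([cc.ravel(),rr.ravel()],1).astype(float)[:,None],K,D)[:,0]
    R=cv2.Rodrigues(np.array(c['rvec'],float))[0];t=np.array(c['tvec'],float).ravel()
    P=np.c_[u,np.ones(len(u))]*d.ravel()[:,None]
    W=(P-t)@R; W[d.ravel()<=0]=np.nan
    return W.reshape(480,640,3)
def st():
    s=arm.read_state(); print('t',s['time_s'],'tcp',np.round(s['tcp_pos'],4),'rot',np.round(s['tool_rot'],3),'F',np.round(s['force'],1),'w',round(s['grip_width'],4),'q',np.round(s['joints'],2)); return s
def togo(pos,yaw=None):
    """shift (scaled) and turn (scaled) to a tool-down pose; tool x axis at yaw"""
    s=arm.read_state(); R=Ro.from_euler('xyz',s['tool_rot']).as_matrix()
    sh=R.T@(np.array(pos)-s['tcp_pos'])/0.2
    T=Ro.from_euler('xyz',[np.pi,0,yaw if yaw is not None else s['tool_rot'][2]]).as_matrix()
    tn=Ro.from_matrix(R.T@T).as_rotvec()/np.pi
    print('shift',np.round(sh,4),'turn',np.round(tn,4))
E
python3 - <<'E'
from h import *
st()
for n in('top','scene'):
    p,d,c=cap(n); save(p,n+'0.png'); W=cloud(d,c); np.savez(n+'0.npz',W=W,p=p)
    R=cv2.Rodrigues(np.array(c['rvec'],float))[0]; print(n,'cam at',-R.T@np.array(c['tvec']).ravel())
    for t in('rack','tray','tray_handle','jar_mat','lid_mat','jar0','jar1','jar2','jar3','lid0','big_jar','bowl','spoon'):
        for o in spotter.look_for(t,n)[:6]:
            r,q=map(int,np.round(o['at'])); print(t,round(o['conf'],2),r,q,np.round(W[r,q],3))
E
```

```text
t 0.0 tcp [ 0.2023 -0.591   0.2048] rot [-3.14  0.    0.33] F [1.3 0.  0.1] w 0.094 q [ 1.2   0.42 -0.01  1.61  0.    1.11 -0.05]
top cam at [ 0.38957571 -0.0411069   1.13123919]
rack 0.98 181 299 [ 0.672 -0.015  0.171]
tray 0.94 258 300 [ 0.531 -0.019  0.009]
jar_mat 0.63 267 428 [ 0.519 -0.325  0.001]
jar_mat 0.57 253 144 [0.534 0.351 0.002]
jar_mat 0.47 173 424 [ 0.703 -0.28   0.153]
lid_mat 0.74 253 146 [0.533 0.345 0.006]
jar0 0.86 291 416 [ 0.453 -0.268  0.126]
jar0 0.75 287 471 [ 0.465 -0.384  0.127]
jar0 0.68 239 461 [ 0.569 -0.368  0.118]
jar0 0.3 258 299 [ 0.531 -0.016  0.005]
jar1 0.86 291 416 [ 0.453 -0.268  0.126]
jar1 0.75 287 471 [ 0.465 -0.384  0.127]
jar1 0.68 239 461 [ 0.569 -0.368  0.118]
jar1 0.3 258 299 [ 0.531 -0.016  0.005]
jar2 0.86 291 416 [ 0.453 -0.268  0.126]
jar2 0.75 287 471 [ 0.465 -0.384  0.127]
jar2 0.68 239 461 [ 0.569 -0.368  0.118]
jar2 0.3 258 299 [ 0.531 -0.016  0.005]
jar3 0.86 291 416 [ 0.453 -0.268  0.126]
jar3 0.75 287 471 [ 0.465 -0.384  0.127]
jar3 0.68 239 461 [ 0.569 -0.368  0.118]
jar3 0.3 258 299 [ 0.531 -0.016  0.005]
lid0 0.97 235 121
[... 1055 characters left out ...]
204 [ 0.594 -0.382  0.091]
jar2 0.83 220 210 [ 0.491 -0.401  0.072]
jar2 0.58 221 252 [ 0.477 -0.284  0.073]
jar2 0.49 292 503 [0.589 0.406 0.024]
jar3 0.9 241 204 [ 0.594 -0.382  0.091]
jar3 0.83 220 210 [ 0.491 -0.401  0.072]
jar3 0.58 221 252 [ 0.477 -0.284  0.073]
jar3 0.49 292 503 [0.589 0.406 0.024]
lid0 0.77 268 456 [0.512 0.289 0.015]
lid0 0.74 264 492 [0.487 0.386 0.021]
lid0 0.64 273 336 [ 0.586 -0.031  0.019]
lid0 0.57 295 505 [0.587 0.414 0.012]
lid0 0.57 227 428 [0.355 0.211 0.014]
lid0 0.54 290 466 [0.588 0.313 0.015]
big_jar 0.91 285 221 [ 0.76  -0.282  0.118]
bowl 0.83 323 462 [0.696 0.3   0.01 ]
spoon 0.91 334 337 [ 0.783 -0.001  0.018]
spoon 0.34 322 467 [0.691 0.313 0.01 ]
```

View pics/top0.png

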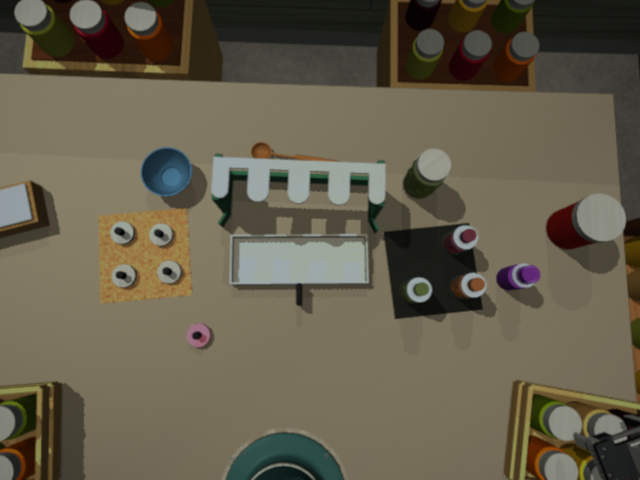

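View pics/scene0.png

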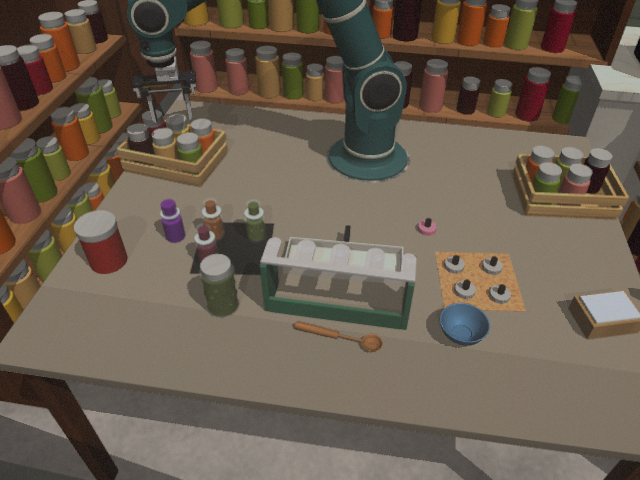

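The top view shows green, orange and red jars on the black mat at (291,416), (287,471) and (239,461). The purple decoy is beside the mat at (277,518). Four lids lie on the cork mat, with the pink decoy at (336,198). The rack is at (181,299), and the tray in front of it has its handle at (293,299). Next I'll fit poses from depth.

```bash
python3 - <<'E'
from h import *
for n in('top','scene'):
    f=np.load(n+'0.npz');W=f['W'];p=f['p']
    X,Y,Z=W[...,0],W[...,1],W[...,2]
    def sel(x0,x1,y0,y1,z0,z1): return W[(X>x0)&(X<x1)&(Y>y0)&(Y<y1)&(Z>z0)&(Z<z1)]
    def rect(P):
        (cx,cy),(w,h),a=cv2.minAreaRect((P[:,:2]*1000).astype(np.float32)); return np.round([cx,cy,w,h,a],1)
    P=sel(.58,.78,-.22,.2,.163,.178);print(n,'rack',rect(P),np.median(P[:,2]),len(P))
    P=sel(.44,.6,-.21,.16,.022,.036);print('tray',rect(P),len(P))
    P=sel(.38,.52,-.1,.1,.040,.056);print('handle',rect(P),P.mean(0) if len(P) else 0)
    for a,b in((.453,-.268),(.465,-.384),(.569,-.368),(.50,-.47)):
        P=sel(a-.05,a+.05,b-.05,b+.05,.112,.132)
        if len(P)>5:
            print('jar',rect(P),np.round(np.median(P,0),4),len(P))
    for a,b in((.571,.398),(.487,.282),(.58,.306),(.473,.383),(.345,.209)):
        P=sel(a-.04,a+.04,b-.04,b+.04,.028,.045);Q=sel(a-.045,a+.045,b-.045,b+.045,.008,.045)
        print('lid knob',np.round(P.mean(0),4),len(P),'all',rect(Q))
    P=sel(.62,.8,-.36,-.2,.14,.17);print('big',rect(P))
E
```

```text
top rack [675.9 -13.9 362.2 101.1  89.6] 0.17047554577914453 4811
tray [527.6 -30.5 122.7 348.2   3.6] 791
handle [445.3 -21.   47.4  11.4   1.8] [ 0.44503185 -0.02094895  0.05001664]
jar [ 458.2 -281.8   37.8   37.7   90. ] [ 0.4582 -0.2805  0.1253] 291
jar [ 471.7 -399.6   38.    38.5    2.3] [ 0.4718 -0.3984  0.1253] 307
jar [ 577.2 -384.8   38.4   38.9   62.8] [ 0.5766 -0.3835  0.1251] 295
jar [ 496.5 -505.2   29.3   38.6   89.5] [ 0.4958 -0.5055  0.1255] 253
lid knob [0.5791 0.401  0.0376] 61 all [578.7 396.6  51.8  62.9   1.8]
lid knob [0.4895 0.2852 0.0386] 57 all [490.1 286.2  54.   51.6  47.5]
lid knob [0.5769 0.3107 0.0381] 56 all [577.2 311.5  52.7  52.2  17.9]
lid knob [0.478  0.3881 0.0378] 60 all [478.7 389.3  51.   52.6  63.7]
lid knob [0.3472 0.2087 0.0383] 56 all [347.8 209.   51.7  53.1   2.1]
big [ 722.9 -302.7   71.    70.8   70.4]
scene rack [677.2 -16.  361.2 107.2  89.4] 0.16928096533450607 2961
tray [515.9 -20.  141.2 325.5   8. ] 423
handle [448.  -20.6  53.3  13.6   0.5] [ 0.45025971 -0.02029892  0.04832387]
jar [ 460.  -282.6   42.3   41.5   82.3] [ 0.4664 -0.2819  0.1237] 151
jar [ 473.3 -401.9   44.5   38.7    6.9] [ 0.4791 -0.4008  0.124 ] 152
jar [ 579.9 -384.    37.    40.    82.7] [ 0.5841 -0.3842  0.1241] 163
jar [ 488.2 -468.6   43.2  109.3   12.7] [ 0.501  -0.5065  0.1233] 123
lid knob [0.5834 0.4013 0.0352] 46 all [583.1 401.8  50.7  53.7   5.3]
lid knob [0.4941 0.2844 0.0366] 34 all [492.7 284.1  57.   56.   36.3]
lid knob [0.5811 0.3103 0.036 ] 43 all [581.6 310.5  53.4  53.8  74.4]
lid knob [0.4814 0.3885 0.0363] 37 all [477.1 391.   52.3  68.8  62.9]
lid knob [0.3505 0.2072 0.0364] 31 all [349.1 207.2  54.1  51.2  26.3]
big [ 725.3 -302.4   75.    67.9   15.3]
```

```bash
python3 - <<'E'
from h import *
s=st();c=imaging.get_calibration('wrist')
R=cv2.Rodrigues(np.array(c['rvec'],float))[0];o=-R.T@np.array(c['tvec'],float).ravel()
T=Ro.from_euler('xyz',s['tool_rot']).as_matrix()
print('cam in tool',T.T@(o-s['tcp_pos']),'axis',T.T@R[2],'K',np.array(c['K'])[0])
W=np.load('top0.npz')['W'];P=W.reshape(-1,3);P=P[(P[:,0]>.58)&(P[:,0]<.78)&(abs(P[:,1])<.22)&(P[:,2]>.165)&(P[:,2]<.176)]
b=[];
for y in np.arange(-.19,.165,.01):
    q=P[abs(P[:,1]-y)<.005]
    if len(q)>3:b.append((y,np.sort(q[:,0])[-2],np.sort(q[:,0])[1]))
b=np.array(b);print(np.polyfit(b[:,0],b[:,1],1));print(np.round(b*1000).astype(int).tolist())
P=W.reshape(-1,3);P=P[(P[:,0]>.44)&(P[:,0]<.62)&(abs(P[:,1])<.22)&(P[:,2]>.025)&(P[:,2]<.034)]
q=[(y,np.sort(P[abs(P[:,1]-y)<.01][:,0])[1]) for y in np.arange(-.15,.12,.02)];print('tray front',np.polyfit(*np.array(q).T,1),np.round(q,3).tolist())
togo([.41,-.02,.40],0)
E
```

```text
t 1.4 tcp [ 0.2024 -0.5913  0.2054] rot [-3.142  0.     0.33 ] F [ 0.2 -0.2  0.1] w 0.0941 q [ 1.2   0.42 -0.01  1.61  0.    1.11 -0.05]
cam in tool [ 0.08002316  0.00074475 -0.17911549] axis [-2.75880974e-01  5.57348343e-04  9.61191645e-01] K [387.12550777   0.         313.56789169]
[0.00903645 0.71731748]
[[-190, 720, 627], [-180, 720, 629], [-170, 715, 630], [-160, 716, 638], [-150, 715, 694], [-140, 716, 694], [-130, 715, 694], [-120, 715, 636], [-110, 717, 627], [-100, 716, 625], [-90, 716, 626], [-80, 715, 631], [-70, 716, 696], [-60, 717, 695], [-50, 717, 695], [-40, 717, 652], [-30, 716, 631], [-20, 716, 626], [-10, 718, 626], [0, 718, 629], [10, 717, 645], [20, 717, 696], [30, 717, 696], [40, 718, 696], [50, 718, 634], [60, 717, 628], [70, 717, 626], [80, 717, 628], [90, 718, 635], [100, 719, 697], [110, 718, 697], [120, 718, 697], [130, 718, 645], [140, 719, 633], [150, 722, 632], [160, 722, 631]]
tray front [-0.03093221  0.4697207 ] [[-0.15, 0.476], [-0.13, 0.474], [-0.11, 0.473], [-0.09, 0.472], [-0.07, 0.471], [-0.05, 0.471], [-0.03, 0.47], [-0.01, 0.47], [0.01, 0.469], [0.03, 0.469], [0.05, 0.468], [0.07, 0.468], [0.09, 0.467], [0.11, 0.467]]
shift [ 1.9071 -2.3666 -0.9727] turn [-0.     0.     0.105]
```

Emit:
send_rows(moves=[1, -1, -0.9, 0, 0, -0.4, 0, 1, -1, -0.9, 0, 0, -0.4, 0, 1, -1, -0.9, 0, 0, -0.4, 0, 1, -1, -0.9, 0, 0, -0.4, 0, 1, -1, -0.9, 0, 0, -0.4, 0, 1, -1, -0.9, 0, 0, -0.4, 0, 1, -1, -0.9, 0, 0, -0.4, 0, 1, -1, -0.9, 0, 0, -0.4, 0, 1, -1, -0.9, 0, 0, -0.4, 0, 1, -1, -0.9, 0, 0, -0.4, 0])

```text
time_s: 2.23
tcp_pos: [0.3282, -0.3358, 0.3873]
tool_rot: [3.14, 0.003, 1.589]
force: [-1.0, -0.1, -1.5]
grip_width: 0.094
```

```bash
python3 - <<'E'
from h import *
st();togo([.40,-.02,.38],np.pi)
E
```

```text
t 2.2333 tcp [ 0.3282 -0.3358  0.3873] rot [3.140e+00 3.000e-03 1.589e+00] F [-1.  -0.1 -1.5] w 0.094 q [ 1.02  0.01 -0.29  1.71  0.    1.42  0.75]
shift [1.5721 0.3879 0.0331] turn [-2.000e-04  1.100e-03 -4.941e-01]
```

Emit:
send_rows(moves=[1, 0.39, 0.03, 0, 0, -0.494, 0, 1, 0.39, 0.03, 0, 0, -0.494, 0, 1, 0.39, 0.03, 0, 0, -0.494, 0, 1, 0.39, 0.03, 0, 0, -0.494, 0, 1, 0.39, 0.03, 0, 0, -0.494, 0, 1, 0.39, 0.03, 0, 0, -0.494, 0, 1, 0.39, 0.03, 0, 0, -0.494, 0, 1, 0.39, 0.03, 0, 0, -0.494, 0, 1, 0.39, 0.03, 0, 0, -0.494, 0, 1, 0.39, 0.03, 0, 0, -0.494, 0])

```text
time_s: 3.07
tcp_pos: [0.4026, -0.1343, 0.381]
tool_rot: [-3.139, 0.002, 2.836]
force: [-0.6, -0.4, -0.1]
grip_width: 0.094
```

```bash
python3 - <<'E'
from h import *
st();togo([.40,-.02,.38],np.pi)
E
```

```text
t 3.0667 tcp [ 0.4026 -0.1343  0.381 ] rot [-3.139e+00  2.000e-03  2.836e+00] F [-0.6 -0.4 -0.1] w 0.094 q [ 0.77 -0.08 -0.49  1.8  -0.03  1.41  1.56]
shift [0.184  0.5411 0.0037] turn [-0.0008  0.0006 -0.0972]
```

Emit:
send_rows(moves=[0.184, 0.54, 0, 0, 0, -0.097, 0, 0.184, 0.54, 0, 0, 0, -0.097, 0, 0.184, 0.54, 0, 0, 0, -0.097, 0, 0.184, 0.54, 0, 0, 0, -0.097, 0, 0.184, 0.54, 0, 0, 0, -0.097, 0])

```text
time_s: 3.48
tcp_pos: [0.3998, -0.019, 0.381]
tool_rot: [-3.138, 0.002, -3.14]
force: [0.1, -0.9, -0.8]
grip_width: 0.0943
```

```bash
python3 - <<'E'
from h import *
s=st();p,d,c=cap('wrist');save(p,'w1.png');W=cloud(d,c);np.savez('w1.npz',W=W,p=p)
P=W.reshape(-1,3)
def sel(x0,x1,y0,y1,z0,z1): return P[(P[:,0]>x0)&(P[:,0]<x1)&(P[:,1]>y0)&(P[:,1]<y1)&(P[:,2]>z0)&(P[:,2]<z1)]
q=sel(.38,.49,-.1,.1,.042,.056);
if len(q):print('handle',cv2.minAreaRect((q[:,:2]*1000).astype(np.float32)),q.mean(0))
q=sel(.44,.62,-.22,.2,.022,.036);print('tray',cv2.minAreaRect((q[:,:2]*1000).astype(np.float32)),len(q))
q=sel(.58,.78,-.22,.2,.163,.178)
if len(q):print('rack',cv2.minAreaRect((q[:,:2]*1000).astype(np.float32)),len(q),np.median(q[:,2]))
# slot side edges at rack x -20..10
for x in(.655,.67,.685):
    ys=np.sort(q[abs(q[:,0]-x)<.004][:,1]); g=np.where(np.diff(ys)>.02)[0]; print(x,[(round(ys[i],4),round(ys[i+1],4),round((ys[i]+ys[i+1])/2,4)) for i in g])
E
```

```text
t 3.4833 tcp [ 0.3998 -0.019   0.381 ] rot [-3.138e+00  2.000e-03 -3.140e+00] F [ 0.1 -0.9 -0.8] w 0.0943 q [ 0.65 -0.14 -0.6   1.84 -0.07  1.41  1.64]
handle ((442.7049560546875, -20.539812088012695), (49.319793701171875, 13.574986457824707), 0.3914959728717804) [ 0.44154824 -0.02011032  0.04931991]
tray ((525.7225341796875, -17.109298706054688), (116.61510467529297, 321.7663269042969), 2.0515897274017334) 2102
rack ((696.572265625, -14.60150146484375), (361.46490478515625, 56.030479431152344), 89.56669616699219) 6783 0.16950468240623598
0.655 []
0.67 [(np.float64(-0.1614), np.float64(-0.1195), np.float64(-0.1404)), (np.float64(-0.0773), np.float64(-0.0355), np.float64(-0.0564)), (np.float64(0.0076), np.float64(0.0483), np.float64(0.028)), (np.float64(0.0917), np.float64(0.1315), np.float64(0.1116))]
0.685 [(np.float64(-0.159), np.float64(-0.1203), np.float64(-0.1397)), (np.float64(-0.0757), np.float64(-0.0356), np.float64(-0.0556)), (np.float64(0.0079), np.float64(0.0476), np.float64(0.0277)), (np.float64(0.0916), np.float64(0.1309), np.float64(0.1112))]
```

View pics/w1.png

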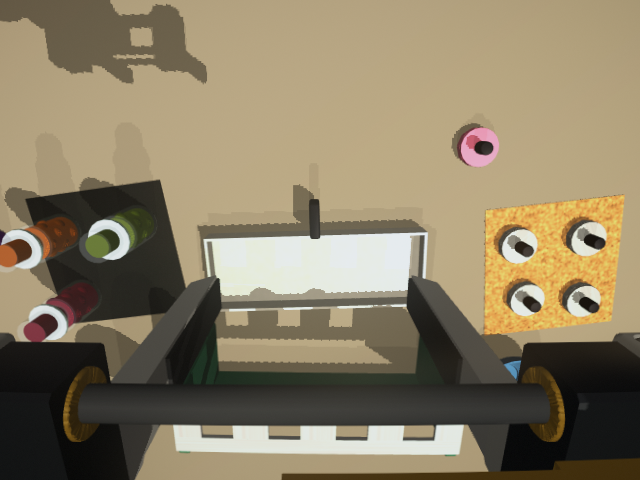

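The wrist view shows the tray tab at (315,218) and the tray pan at (315,270). The rack plate is along the bottom at row 435, jars are on the left and lids on the right. Next I'll grip the tab.

```bash
python3 - <<'E'
from h import *
togo([.436,-.0203,.19],np.pi+.035);togo([.436,-.0203,.0195],np.pi+.035)
E
```

```text
shift [-0.1788  0.0031  0.9548] turn [-0.001   0.0006 -0.0114]
shift [-0.1771  0.0059  1.8073] turn [-0.001   0.0006 -0.0114]
```

Emit:
send_rows(moves=[-0.178, 0.004, 0.96, -0.001, 0.0006, -0.0114, 60, -0.178, 0.004, 0.96, -0.001, 0.0006, -0.0114, 100, -0.178, 0.004, 0.96, -0.001, 0.0006, -0.0114, 120, -0.178, 0.004, 0.96, -0.001, 0.0006, -0.0114, 120, -0.178, 0.004, 0.96, -0.001, 0.0006, -0.0114, 120, -0.178, 0.004, 0.96, -0.001, 0.0006, -0.0114, 120])

```text
time_s: 4.03
tcp_pos: [0.4338, -0.021, 0.1843]
tool_rot: [3.139, -0.007, -3.109]
force: [-0.8, -0.6, -0.5]
grip_width: 0.0572
```

```bash
python3 - <<'E'
from h import *
st();togo([.436,-.0203,.0195],np.pi+.035)
E
```

```text
t 4.0333 tcp [ 0.4338 -0.021   0.1843] rot [ 3.139 -0.007 -3.109] F [-0.8 -0.6 -0.5] w 0.0572 q [ 0.6   0.14 -0.66  2.06  0.1   0.97  1.49]
shift [-0.0172  0.0013  0.824 ] turn [ 0.0008 -0.0023 -0.0007]
```

Emit:
send_rows(moves=[-0.017, 0.001, 0.824, 0.0008, -0.0023, 0, 120, -0.017, 0.001, 0.824, 0.0008, -0.0023, 0, 120, -0.017, 0.001, 0.824, 0.0008, -0.0023, 0, 120, -0.017, 0.001, 0.824, 0.0008, -0.0023, 0, 120, -0.017, 0.001, 0.824, 0.0008, -0.0023, 0, 120, -0.017, 0.001, 0.824, 0.0008, -0.0023, 0, 120, -0.017, 0.001, 0.824, 0.0008, -0.0023, 0, 255, -0.017, 0.001, 0.824, 0.0008, -0.0023, 0, 255, -0.017, 0.001, 0.824, 0.0008, -0.0023, 0, 255, -0.017, 0.001, 0.824, 0.0008, -0.0023, 0, 255], grip_force=20)

```text
time_s: 4.87
tcp_pos: [0.4371, -0.0208, 0.0212]
tool_rot: [-3.14, 0.003, -3.109]
force: [0.5, -0.9, -0.3]
grip_width: 0.0266
```

```bash
python3 - <<'E'
from h import *
st();togo([.505,-.014,.0205],np.pi-.0085);togo([.566,-.0136,.0205],np.pi-.0085)
E
```

```text
t 4.8667 tcp [ 0.4371 -0.0208  0.0212] rot [-3.140e+00  3.000e-03 -3.109e+00] F [ 0.5 -0.9 -0.3] w 0.0266 q [ 0.45  0.44 -0.55  2.19  0.4   0.61  1.22]
shift [-0.3404  0.0232  0.0046] turn [-0.0004  0.0009  0.013 ]
shift [-0.6453  0.0154  0.0055] turn [-0.0004  0.0009  0.013 ]
```

Emit:
send_rows(moves=[0, 0, 0, 0, 0, 0, 255, 0, 0, 0, 0, 0, 0, 255, -0.03, 0.01, 0, 0, 0, 0.004, 255, -0.08, 0.02, 0, 0, 0, 0.009, 255, -0.13, 0.026, 0, 0, 0, 0.013, 255, -0.18, 0.025, 0, 0, 0, 0.013, 255, -0.23, 0.024, 0, 0, 0, 0.013, 255, -0.28, 0.023, 0, 0, 0, 0.013, 255, -0.34, 0.022, 0, 0, 0, 0.013, 255, -0.34, 0.022, 0, 0, 0, 0.013, 255])

```text
time_s: 5.7
tcp_pos: [0.5064, -0.0142, 0.0217]
tool_rot: [-3.141, 0.004, 3.133]
force: [-0.2, -0.6, -3.3]
grip_width: 0.0136
```

```bash
python3 - <<'E'
from h import *
st();togo([.566,-.0136,.0212],np.pi-.0085)
E
```

```text
t 5.7 tcp [ 0.5064 -0.0142  0.0217] rot [-3.141  0.004  3.133] F [-0.2 -0.6 -3.3] w 0.0136 q [ 0.39  0.53 -0.52  2.03  0.41  0.68  1.17]
shift [-0.2978  0.0055  0.0034] turn [-0.0003  0.0012 -0.0001]
```

Emit:
send_rows(moves=[-0.06, 0.001, 0, 0, 0, 0, 255, -0.12, 0.002, 0, 0, 0, 0, 255, -0.18, 0.003, 0, 0, 0, 0, 255, -0.23, 0.004, 0, 0, 0, 0, 255, -0.26, 0.005, 0, 0, 0, 0, 255, -0.28, 0.005, 0, 0, 0, 0, 255, -0.29, 0.005, 0, 0, 0, 0, 255, -0.29, 0.005, 0, 0, 0, 0, 255])

```text
time_s: 6.37
tcp_pos: [0.5643, -0.0136, 0.0218]
tool_rot: [-3.141, 0.004, 3.133]
force: [0.4, 0.7, -4.0]
grip_width: 0.0139
```

Emit:
send_rows(moves=[-0.01, 0, 0, 0, 0, 0, 255, -0.02, 0, 0, 0, 0, 0, 255, -0.03, 0, 0, 0, 0, 0, 255, -0.03, 0, 0, 0, 0, 0, 255])

```text
time_s: 6.7
tcp_pos: [0.5707, -0.0137, 0.0219]
tool_rot: [-3.141, 0.004, 3.133]
force: [0.1, 0.0, -4.2]
grip_width: 0.0135
```

```bash
python3 - <<'E'
from h import *
st();togo([.569,-.0136,.0212],np.pi-.0085)
E
```

```text
t 6.7 tcp [ 0.5707 -0.0137  0.0219] rot [-3.141  0.004  3.133] F [ 0.1  0.  -4.2] w 0.0135 q [ 0.36  0.61 -0.5   1.87  0.42  0.76  1.19]
shift [0.0084 0.0006 0.0034] turn [-0.0002  0.0013 -0.0001]
```

Emit:
send_rows(moves=[-0.007, 0, 0, 0, 0, 0, 255, -0.014, 0, 0, 0, 0, 0, 255, -0.02, 0, 0, 0, 0, 0, 255, -0.02, 0, 0, 0, 0, 0, 255])

```text
time_s: 7.03
tcp_pos: [0.5726, -0.0137, 0.0214]
tool_rot: [-3.14, -0.0, 3.133]
force: [-13.4, -0.2, 4.8]
grip_width: 0.0138
```

```bash
python3 - <<'E'
from h import *
st()
p,d,c=cap('top');W=cloud(d,c);P=W.reshape(-1,3)
def sel(x0,x1,y0,y1,z0,z1): return P[(P[:,0]>x0)&(P[:,0]<x1)&(P[:,1]>y0)&(P[:,1]<y1)&(P[:,2]>z0)&(P[:,2]<z1)]
q=sel(.57,.64,-.18,.16,.02,.036)
print([(round(y,2),np.round(np.sort(q[abs(q[:,1]-y)<.008][:,0])[:3],3)) for y in np.arange(-.16,.14,.03)])
E
```

```text
t 7.0333 tcp [ 0.5726 -0.0137  0.0214] rot [-3.14  -0.     3.133] F [-13.4  -0.2   4.8] w 0.0138 q [ 0.36  0.62 -0.5   1.86  0.42  0.77  1.19]
[(np.float64(-0.16), array([0.6  , 0.601, 0.601])), (np.float64(-0.13), array([0.601, 0.601, 0.601])), (np.float64(-0.1), array([], dtype=float64)), (np.float64(-0.07), array([], dtype=float64)), (np.float64(-0.04), array([], dtype=float64)), (np.float64(-0.01), array([], dtype=float64)), (np.float64(0.02), array([], dtype=float64)), (np.float64(0.05), array([], dtype=float64)), (np.float64(0.08), array([], dtype=float64)), (np.float64(0.11), array([0.604, 0.604, 0.604])), (np.float64(0.14), array([0.604, 0.604, 0.604]))]
```

The tray is home: contact force was 13 N and the tray front is at x≈0.6025, parallel to the rack. I'll release and rise.

Emit:
send_rows(moves=[0, 0, 0, 0, 0, 0, 100, 0, 0, 0, 0, 0, 0, 100, 0, 0, 0, 0, 0, 0, 100, 0.01, 0, -1, 0, 0, 0, 80, 0.05, 0, -1, 0, 0, 0, 60, 0.1, 0, -1, 0, 0, 0, 60, 0.1, 0, -1, 0, 0, 0, 60, 0.1, 0, -1, 0, 0, 0, 60, 0.1, 0, -1, 0, 0, 0, 60, 0.1, 0, -1, 0, 0, 0, 60])

```text
time_s: 7.92
tcp_pos: [0.5537, -0.0135, 0.2235]
tool_rot: [-3.139, 0.004, 3.133]
force: [-0.9, -0.7, -0.2]
grip_width: 0.0718
```

```bash
python3 - <<'E'
from h import *
s=st();p,d,c=cap('wrist');W=cloud(d,c);P=W.reshape(-1,3)
def sel(x0,x1,y0,y1,z0,z1): return P[(P[:,0]>x0)&(P[:,0]<x1)&(P[:,1]>y0)&(P[:,1]<y1)&(P[:,2]>z0)&(P[:,2]<z1)]
q=sel(.5,.64,-.2,.18,.022,.036);print('tray front',[(round(y,2),np.round(np.sort(q[abs(q[:,1]-y)<.008][:,0])[:2],3)) for y in np.arange(-.16,.14,.03)])
togo([.4585,-.2815,.23],np.pi)
E
```

```text
t 7.9167 tcp [ 0.5537 -0.0135  0.2235] rot [-3.139  0.004  3.133] F [-0.9 -0.7 -0.2] w 0.0718 q [ 0.48  0.33 -0.63  1.76  0.22  1.12  1.34]
tray front [(np.float64(-0.16), array([0.599, 0.599])), (np.float64(-0.13), array([0.599, 0.6  ])), (np.float64(-0.1), array([0.6, 0.6])), (np.float64(-0.07), array([0.6, 0.6])), (np.float64(-0.04), array([0.6, 0.6])), (np.float64(-0.01), array([0.551, 0.551])), (np.float64(0.02), array([0.601, 0.601])), (np.float64(0.05), array([0.601, 0.601])), (np.float64(0.08), array([0.601, 0.602])), (np.float64(0.11), array([0.602, 0.602])), (np.float64(0.14), array([0.602, 0.602]))]
shift [ 0.4604 -1.344  -0.0391] turn [-0.0006  0.0004 -0.0029]
```

Emit:
send_rows(moves=[0.34, -1, -0.04, 0, 0, 0, 60, 0.34, -1, -0.04, 0, 0, 0, 60, 0.34, -1, -0.04, 0, 0, 0, 60, 0.34, -1, -0.04, 0, 0, 0, 60, 0.34, -1, -0.04, 0, 0, 0, 60])

```text
time_s: 8.38
tcp_pos: [0.4828, -0.2115, 0.2287]
tool_rot: [-3.141, -0.0, 3.133]
force: [1.3, -0.4, -0.3]
grip_width: 0.0722
```

Emit:
send_rows(moves=[0.12, -0.344, 0, 0, 0, 0, 60, 0.12, -0.344, 0, 0, 0, 0, 60, 0.12, -0.344, 0, 0, 0, 0, 60, 0.12, -0.344, 0, 0, 0, 0, 60])

```text
time_s: 8.72
tcp_pos: [0.457, -0.2815, 0.2272]
tool_rot: [3.141, -0.002, 3.129]
force: [-0.1, 0.6, -0.5]
grip_width: 0.072
```

```bash
cat >> h.py <<'E'
def near(W,a,b,r,z0,z1):
    P=W.reshape(-1,3); q=P[(np.hypot(P[:,0]-a,P[:,1]-b)<r)&(P[:,2]>z0)&(P[:,2]<z1)]
    if len(q)<5: return None
    (cx,cy),(w,h),an=cv2.minAreaRect((q[:,:2]*1000).astype(np.float32)); return np.round([cx,cy,w,h,len(q),np.median(q[:,2])*1000],1)
E
python3 - <<'E'
from h import *
s=st();p,d,c=cap('wrist');save(p,'w2.png');W=cloud(d,c)
for n,a,b in(('green',.4585,-.2815),('orange',.472,-.3995),('red',.577,-.384)): print(n,near(W,a,b,.035,.118,.135))
togo([.4585,-.2815,.097],np.pi)
E
```

```text
t 8.7167 tcp [ 0.457  -0.2815  0.2272] rot [ 3.141e+00 -2.000e-03  3.129e+00] F [-0.1  0.6 -0.5] w 0.072 q [ 0.91  0.27 -0.49  1.79  0.14  1.11  1.93]
green [ 457.3 -282.3   38.9   39.  2112.   124.8]
orange [ 470.8 -400.3   39.4   39.4 2116.   124.8]
red [ 583.1 -367.7    1.     7.9   15.   123.7]
shift [-0.0043 -0.0082  0.6524] turn [ 0.0002 -0.0005 -0.003 ]
```

View pics/w2.png

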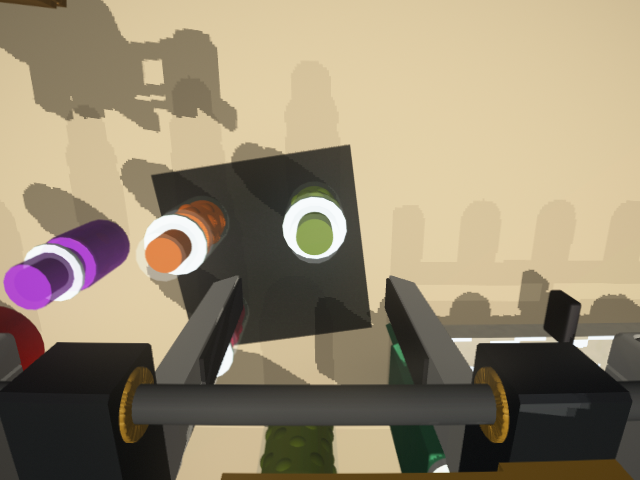

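The wrist view shows green at (315,228) between the fingers, orange at (170,250), purple at the far left and red behind the finger at (225,355). Next I'll descend and grip green.

Emit:
send_rows(moves=[-0.001, -0.004, 0.2, 0, 0, -0.003, 60, -0.001, -0.004, 0.4, 0, 0, -0.003, 60, -0.001, -0.004, 0.55, 0, 0, -0.003, 60, -0.001, -0.004, 0.65, 0, 0, -0.003, 60, -0.001, -0.004, 0.65, 0, 0, -0.003, 60, -0.001, -0.004, 0.65, 0, 0, -0.003, 255, -0.001, -0.004, 0.65, 0, 0, -0.003, 255, -0.001, -0.004, 0.65, 0, 0, -0.003, 255, -0.001, -0.004, 0.65, 0, 0, -0.003, 255, -0.001, -0.004, 0.65, 0, 0, -0.003, 255], grip_force=30)

```text
time_s: 9.6
tcp_pos: [0.4583, -0.2809, 0.0985]
tool_rot: [-3.141, -0.0, 3.142]
force: [-0.5, 0.4, -0.8]
grip_width: 0.042
```

Emit:
send_rows(moves=[0, 0, 0, 0, 0, 0, 255, 0, 0, -0.1, 0, 0, 0, 255, 0, 0, -0.3, 0, 0, 0, 255, 0, 0, -0.5, 0, 0, 0, 255, 0, 0, -0.5, 0, 0, 0, 255, 0, 0, -0.5, 0, 0, 0, 255])

```text
time_s: 10.1
tcp_pos: [0.4591, -0.2815, 0.2004]
tool_rot: [-3.139, 0.002, 3.141]
force: [-0.0, 0.1, -3.1]
grip_width: 0.0394
```

```bash
python3 - <<'E'
from h import *
s=st();x=.677;y=-.0145;a=-.0085
for sy in(-.126,-.042,.042,.126):print(sy,[np.round([x+X*np.cos(a)-sy*np.sin(a),y+sy*np.cos(a)+X*np.sin(a)],4).tolist() for X in(-.12,-.04,0)])
togo([.557,-.1395,.197],np.pi+a)
E
```

```text
t 10.1 tcp [ 0.4591 -0.2815  0.2004] rot [-3.139e+00  2.000e-03  3.141e+00] F [-0.   0.1 -3.1] w 0.0394 q [ 0.91  0.3  -0.5   1.82  0.17  1.05  1.92]
-0.126 [[0.5559, -0.1395], [0.6359, -0.1402], [0.6759, -0.1405]]
-0.042 [[0.5566, -0.0555], [0.6366, -0.0562], [0.6766, -0.0565]]
0.042 [[0.5574, 0.0285], [0.6374, 0.0278], [0.6774, 0.0275]]
0.126 [[0.5581, 0.1125], [0.6381, 0.1118], [0.6781, 0.1115]]
shift [-0.4892  0.7101  0.0158] turn [-0.001   0.0008  0.0025]
```

Emit:
send_rows(moves=[-0.1, 0.2, 0, 0, 0, 0.0025, 255, -0.25, 0.35, 0.03, 0, 0, 0.0025, 255, -0.35, 0.5, 0.06, 0, 0, 0.0025, 255, -0.42, 0.62, 0.08, 0, 0, 0.0025, 255, -0.489, 0.71, 0.08, -0.001, 0.001, 0.0025, 255, -0.489, 0.71, 0.08, -0.001, 0.001, 0.0025, 255, -0.489, 0.71, 0.08, -0.001, 0.001, 0.0025, 255])

```text
time_s: 10.68
tcp_pos: [0.5567, -0.1383, 0.1826]
tool_rot: [3.14, -0.003, 3.136]
force: [-0.7, -1.2, -3.3]
grip_width: 0.0396
```

```bash
python3 - <<'E'
from h import *
s=st();p,d,c=cap('wrist');save(p,'w3.png');W=cloud(d,c)
togo([.636,-.1402,.184],np.pi-.0085);togo([.676,-.1405,.184],np.pi-.0085)
P=W.reshape(-1,3);q=P[(abs(P[:,2]-.17)<.006)&(P[:,0]>.6)]
for x in(.655,.67,.685):
    ys=np.sort(q[abs(q[:,0]-x)<.004][:,1]); g=np.where(np.diff(ys)>.02)[0]; print(x,[(round(ys[i],4),round(ys[i+1],4),round((ys[i]+ys[i+1])/2,4)) for i in g])
print('jar top',near(W,s['tcp_pos'][0],s['tcp_pos'][1],.04,s['tcp_pos'][2]+.02,s['tcp_pos'][2]+.036),'collar',near(W,s['tcp_pos'][0],s['tcp_pos'][1],.04,s['tcp_pos'][2]-.01,s['tcp_pos'][2]+.002))
E
```

```text
t 10.6833 tcp [ 0.5567 -0.1383  0.1826] rot [ 3.140e+00 -3.000e-03  3.136e+00] F [-0.7 -1.2 -3.3] w 0.0396 q [ 0.62  0.4  -0.55  1.75  0.23  1.06  1.56]
shift [-3.986e-01  2.000e-04 -6.800e-03] turn [ 0.0002 -0.0009  0.0002]
shift [-5.986e-01  3.000e-04 -7.300e-03] turn [ 0.0002 -0.0009  0.0002]
0.655 [(np.float64(-0.1602), np.float64(-0.12), np.float64(-0.1401)), (np.float64(-0.0972), np.float64(0.0003), np.float64(-0.0484))]
0.67 [(np.float64(-0.1605), np.float64(-0.1201), np.float64(-0.1403)), (np.float64(-0.0934), np.float64(0.0005), np.float64(-0.0464))]
0.685 [(np.float64(-0.16), np.float64(-0.1202), np.float64(-0.1401)), (np.float64(-0.0914), np.float64(0.0019), np.float64(-0.0447))]
jar top [ 554.9 -141.9   59.7   39.8 7360.   209. ] collar [ 542.  -138.9   51.9   25.7 2161.   177. ]
```

View pics/w3.png

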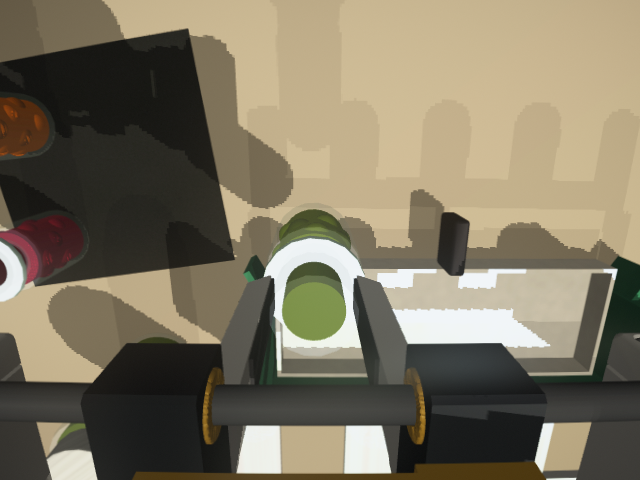

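The jar is held square in front of slot 0, whose centre is measured at y=-0.140. Now I'll insert it.

Emit:
send_rows(moves=[-0.08, 0, -0.007, 0, 0, 0, 255, -0.16, 0, -0.007, 0, 0, 0, 255, -0.24, 0, -0.007, 0, 0, 0, 255, -0.3, 0, -0.007, 0, 0, 0, 255, -0.36, 0, -0.007, 0, 0, 0, 255, -0.42, 0, -0.007, 0, 0, 0, 255, -0.48, 0, -0.007, 0, 0, 0, 255, -0.54, 0, -0.007, 0, 0, 0, 255, -0.57, 0, -0.007, 0, 0, 0, 255, -0.57, 0, -0.007, 0, 0, 0, 255])

```text
time_s: 11.57
tcp_pos: [0.6703, -0.1414, 0.1831]
tool_rot: [3.141, -0.003, 3.133]
force: [-0.2, 1.0, -2.5]
grip_width: 0.0394
```

Emit:
send_rows(moves=[-0.01, 0, 0, 0, 0, 0, 255, -0.02, 0, 0, 0, 0, 0, 255, -0.03, 0, 0, 0, 0, 0, 255, -0.03, 0, 0, 0, 0, 0, 255])

```text
time_s: 11.9
tcp_pos: [0.676, -0.1416, 0.1829]
tool_rot: [3.141, -0.004, 3.133]
force: [-0.8, 3.6, -3.1]
grip_width: 0.0396
```

```bash
python3 - <<'E'
from h import *
s=st();togo([.676,-.1405,.18],np.pi-.0085)
E
```

```text
t 11.9 tcp [ 0.676  -0.1416  0.1829] rot [ 3.141 -0.004  3.133] F [-0.8  3.6 -3.1] w 0.0396 q [ 0.5   0.61 -0.51  1.44  0.31  1.18  1.51]
shift [-0.      0.0053  0.0145] turn [ 0.0002 -0.0013 -0.0001]
```

Emit:
send_rows(moves=[0, 0.006, 0, 0, 0, 0, 255, -0.006, 0.006, 0, 0, 0, 0, 255, -0.012, 0.006, 0, 0, 0, 0, 255, -0.018, 0.006, 0, 0, 0, 0, 255, -0.018, 0.006, 0, 0, 0, 0, 255])

```text
time_s: 12.32
tcp_pos: [0.6782, -0.1411, 0.1829]
tool_rot: [-3.141, -0.007, 3.132]
force: [-12.6, 1.5, 4.2]
grip_width: 0.0395
```

Emit:
send_rows(moves=[0, 0, 0, 0, 0, 0, 255, -0.002, 0, 0.008, 0, 0, 0, 255, -0.002, 0, 0.015, 0, 0, 0, 255, -0.002, 0, 0.018, 0, 0, 0, 255, -0.002, 0, 0.018, 0, 0, 0, 255])

```text
time_s: 12.73
tcp_pos: [0.6779, -0.1416, 0.1808]
tool_rot: [-3.14, -0.008, 3.131]
force: [-16.6, 1.5, 16.2]
grip_width: 0.0392
```

```bash
python3 - <<'E'
from h import *
s=st()
E
```

```text
t 12.7333 tcp [ 0.6779 -0.1416  0.1808] rot [-3.14  -0.008  3.131] F [-16.6   1.5  16.2] w 0.0392 q [ 0.49  0.62 -0.51  1.43  0.31  1.19  1.5 ]
```

Emit:
send_rows(moves=[0, 0, 0, 0, 0, 0, 110, 0, 0, 0, 0, 0, 0, 110, 0, 0, 0, 0, 0, 0, 110, 0, 0, -0.05, 0, 0, 0, 110, 0, 0, -0.15, 0, 0, 0, 110, 0, 0, -0.3, 0, 0, 0, 110, 0.1, 0, -0.4, 0, 0, 0, 100, 0.4, 0, -0.4, 0, 0, 0, 60, 0.7, 0, -0.4, 0, 0, 0, 60, 0.9, 0, -0.4, 0, 0, 0, 60])

```text
time_s: 13.57
tcp_pos: [0.5321, -0.1397, 0.2623]
tool_rot: [-3.14, -0.007, 3.131]
force: [0.6, -0.5, 0.7]
grip_width: 0.0714
```

```bash
python3 - <<'E'
from h import *
s=st()
p,d,c=cap('wrist');W=cloud(d,c);save(p,'w4.png')
print('rim',near(W,.677,-.1405,.035,.2,.215),'collar',near(W,.677,-.1405,.035,.172,.18))
p,d,c=cap('top');W=cloud(d,c)
print('top rim',near(W,.677,-.1405,.035,.2,.215),'orange',near(W,.4708,-.4003,.04,.12,.135),'red',near(W,.577,-.3845,.04,.12,.135))
togo([.4708,-.4003,.26],np.pi);togo([.577,-.3845,.26],np.pi)
E
```

```text
t 13.5667 tcp [ 0.5321 -0.1397  0.2623] rot [-3.14  -0.007  3.131] F [ 0.6 -0.5  0.7] w 0.0714 q [ 0.67  0.28 -0.57  1.71  0.16  1.2   1.62]
rim [ 677.7 -142.3   33.9   39.4 1619.   206.7] collar [ 649.3 -141.5   27.6    4.4  108.   173.9]
top rim None orange [ 472.1 -399.3   38.5   38.7  287.   125.4] red [ 577.7 -385.    38.2   39.4  268.   125.5]
shift [ 0.2743 -1.3026  0.0212] turn [-0.0013 -0.0031 -0.0037]
shift [-0.2558 -1.2175  0.0157] turn [-0.0013 -0.0031 -0.0037]
```

Emit:
send_rows(moves=[0.2, -1, 0.02, 0, 0, 0, 60, 0.2, -1, 0.02, 0, 0, 0, 60, 0.2, -1, 0.02, 0, 0, 0, 60, 0.2, -1, 0.02, 0, 0, 0, 60, 0.2, -1, 0.02, 0, 0, 0, 60])

```text
time_s: 14.08
tcp_pos: [0.4858, -0.3425, 0.2608]
tool_rot: [-3.136, -0.009, 3.13]
force: [0.2, -0.4, 0.2]
grip_width: 0.0718
```

Emit:
send_rows(moves=[0.074, -0.3, 0.2, 0, 0, -0.003, 60, 0.074, -0.3, 0.2, 0, 0, -0.003, 60, 0.074, -0.3, 0.2, 0, 0, -0.003, 60, 0.074, -0.3, 0.2, 0, 0, -0.003, 60])

```text
time_s: 14.42
tcp_pos: [0.4692, -0.4039, 0.2205]
tool_rot: [-3.137, -0.01, 3.137]
force: [0.1, 0.2, 0.6]
grip_width: 0.0721
```

```bash
python3 - <<'E'
from h import *
s=st()
togo([.4715,-.3998,.097],np.pi)
E
```

```text
t 14.4167 tcp [ 0.4692 -0.4039  0.2205] rot [-3.137 -0.01   3.137] F [0.1 0.2 0.6] w 0.0721 q [ 0.98  0.43 -0.43  1.6   0.2   1.16  2.07]
shift [-0.0175  0.0232  0.6175] turn [-0.0013 -0.0031 -0.0016]
```

Emit:
send_rows(moves=[-0.0175, 0.023, 0.2, -0.0013, -0.003, -0.0016, 60, -0.0175, 0.023, 0.4, -0.0013, -0.003, -0.0016, 60, -0.0175, 0.023, 0.55, -0.0013, -0.003, -0.0016, 60, -0.0175, 0.023, 0.618, -0.0013, -0.003, -0.0016, 60, -0.0175, 0.023, 0.618, -0.0013, -0.003, -0.0016, 60, -0.0175, 0.023, 0.618, -0.0013, -0.003, -0.0016, 255, -0.0175, 0.023, 0.618, -0.0013, -0.003, -0.0016, 255, -0.0175, 0.023, 0.618, -0.0013, -0.003, -0.0016, 255, -0.0175, 0.023, 0.618, -0.0013, -0.003, -0.0016, 255, -0.0175, 0.023, 0.618, -0.0013, -0.003, -0.0016, 255])

```text
time_s: 15.25
tcp_pos: [0.4719, -0.4002, 0.0979]
tool_rot: [-3.14, 0.001, 3.142]
force: [0.5, 0.6, -0.8]
grip_width: 0.0418
```

Emit:
send_rows(moves=[0, 0, 0, 0, 0, 0, 255, 0, 0, -0.1, 0, 0, 0, 255, 0, 0, -0.3, 0, 0, 0, 255, 0, 0, -0.5, 0, 0, 0, 255, 0, 0, -0.5, 0, 0, 0, 255, 0, 0, -0.5, 0, 0, 0, 255])

```text
time_s: 15.75
tcp_pos: [0.4725, -0.4007, 0.2001]
tool_rot: [-3.138, 0.003, 3.141]
force: [0.1, -0.7, -3.5]
grip_width: 0.0395
```

```bash
python3 - <<'E'
from h import *
s=st()
togo([.557,-.0555,.184],np.pi-.0085)
E
```

```text
t 15.75 tcp [ 0.4725 -0.4007  0.2001] rot [-3.138e+00  3.000e-03  3.141e+00] F [ 0.1 -0.7 -3.5] w 0.0395 q [ 0.98  0.44 -0.43  1.63  0.2   1.11  2.06]
shift [-0.4217  1.7262  0.0751] turn [-0.0012  0.0011  0.0026]
```

Emit:
send_rows(moves=[-0.05, 0.16, 0, 0, 0, 0, 255, -0.1, 0.36, 0.0, 0, 0, 0, 255, -0.2, 0.56, 0.02, 0, 0, 0, 255, -0.25, 0.76, 0.02, 0, 0, 0, 255, -0.3, 1, 0.02, 0, 0, 0, 255, -0.3, 1, 0.02, 0, 0, 0.0026, 255])

```text
time_s: 16.25
tcp_pos: [0.5334, -0.1932, 0.1943]
tool_rot: [-3.141, 0.002, 3.14]
force: [-0.1, 0.4, -1.4]
grip_width: 0.0393
```

Emit:
send_rows(moves=[-0.05, 0.2, 0.01, 0, 0, 0, 255, -0.09, 0.4, 0.02, 0, 0, 0, 255, -0.12, 0.6, 0.03, 0, 0, 0, 255, -0.12, 0.7, 0.04, 0, 0, 0, 255, -0.12, 0.726, 0.05, 0, 0, 0, 255, -0.12, 0.726, 0.055, 0, 0, 0, 255])

```text
time_s: 16.75
tcp_pos: [0.5568, -0.046, 0.1818]
tool_rot: [-3.141, 0.0, -3.139]
force: [-0.3, -0.2, -2.9]
grip_width: 0.0396
```

```bash
python3 - <<'E'
from h import *
s=st()
togo([.6366,-.0564,.184],np.pi-.0085)
togo([.671,-.0568,.184],np.pi-.0085)
E
```

```text
t 16.75 tcp [ 0.5568 -0.046   0.1818] rot [-3.141  0.    -3.139] F [-0.3 -0.2 -2.9] w 0.0396 q [ 0.48  0.38 -0.57  1.79  0.23  1.04  1.4 ]
shift [-0.399  -0.0529 -0.0108] turn [-0.      0.0001  0.0034]
shift [-0.571  -0.0553 -0.0108] turn [-0.      0.0001  0.0034]
```

Emit:
send_rows(moves=[0, -0.048, -0.01, 0, 0, 0.0034, 255, -0.05, -0.048, -0.01, 0, 0, 0.0034, 255, -0.14, -0.048, -0.01, 0, 0, 0.0034, 255, -0.22, -0.049, -0.01, 0, 0, 0.0034, 255, -0.3, -0.05, -0.01, 0, 0, 0.0034, 255, -0.36, -0.051, -0.01, 0, 0, 0.0034, 255, -0.42, -0.051, -0.01, 0, 0, 0.0034, 255, -0.48, -0.052, -0.01, 0, 0, 0.0034, 255, -0.54, -0.052, -0.01, 0, 0, 0.0034, 255, -0.57, -0.052, -0.01, 0, 0, 0.0034, 255])

```text
time_s: 17.58
tcp_pos: [0.6714, -0.0577, 0.1829]
tool_rot: [3.141, -0.001, 3.131]
force: [-2.1, 4.3, -3.2]
grip_width: 0.0395
```

```bash
python3 - <<'E'
from h import *
s=st()
togo([.678,-.0562,.184],np.pi-.0085)
E
```

```text
t 17.5833 tcp [ 0.6714 -0.0577  0.1829] rot [ 3.141e+00 -1.000e-03  3.131e+00] F [-2.1  4.3 -3.2] w 0.0395 q [ 0.4   0.58 -0.52  1.49  0.3   1.16  1.38]
shift [-0.0328  0.0079 -0.0058] turn [ 0.0002 -0.0004 -0.0007]
```

Emit:
send_rows(moves=[0, 0.009, 0, 0, 0, 0, 255, -0.01, 0.01, 0, 0, 0, 0, 255, -0.02, 0.01, 0, 0, 0, 0, 255, -0.03, 0.01, 0, 0, 0, 0, 255, -0.036, 0.01, 0, 0, 0, 0, 255, -0.04, 0.01, 0, 0, 0, 0, 255, -0.04, 0.01, 0, 0, 0, 0, 255])

```text
time_s: 18.17
tcp_pos: [0.6779, -0.0568, 0.1827]
tool_rot: [-3.141, -0.005, 3.13]
force: [-12.0, -2.8, 3.5]
grip_width: 0.0393
```

Contact at home. Next I'll lower, release and back off.

Emit:
send_rows(moves=[0, 0.002, 0, 0, 0, 0, 255, -0.002, 0.002, 0.008, 0, 0, 0, 255, -0.002, 0.002, 0.015, 0, 0, 0, 255, -0.002, 0.002, 0.018, 0, 0, 0, 255, -0.002, 0.002, 0.018, 0, 0, 0, 255])

```text
time_s: 18.58
tcp_pos: [0.6776, -0.0569, 0.1801]
tool_rot: [-3.14, -0.006, 3.13]
force: [-13.7, -0.8, 13.5]
grip_width: 0.0397
```

Emit:
send_rows(moves=[0, 0, 0, 0, 0, 0, 110, 0, 0, 0, 0, 0, 0, 110, 0, 0, 0, 0, 0, 0, 110, 0, 0, -0.05, 0, 0, 0, 110, 0, 0, -0.15, 0, 0, 0, 110, 0, 0, -0.3, 0, 0, 0, 110, 0.1, 0, -0.4, 0, 0, 0, 100, 0.4, 0, -0.4, 0, 0, 0, 60, 0.7, 0, -0.4, 0, 0, 0, 60, 0.9, 0, -0.4, 0, 0, 0, 60])

```text
time_s: 19.42
tcp_pos: [0.5315, -0.0547, 0.2613]
tool_rot: [-3.14, -0.005, 3.13]
force: [0.2, 0.2, 1.1]
grip_width: 0.0712
```

```bash
python3 - <<'E'
from h import *
s=st()
p,d,c=cap('wrist');W=cloud(d,c)
for b in(-.141,-.0565):print('rim',near(W,.677,b,.035,.2,.215))
togo([.5772,-.3847,.22],np.pi)
E
```

```text
t 19.4167 tcp [ 0.5315 -0.0547  0.2613] rot [-3.14  -0.005  3.13 ] F [0.2 0.2 1.1] w 0.0712 q [ 0.54  0.25 -0.59  1.75  0.15  1.19  1.47]
rim [ 678.  -136.7   26.8   38.7 1249.   206.7]
rim [ 677.9  -57.8   39.7   37.  1718.   206.6]
shift [-0.2846 -1.6474  0.2067] turn [-0.0013 -0.0031 -0.0035]
```

Emit:
send_rows(moves=[0, -1, 0, 0, 0, 0, 60, 0, -1, 0, 0, 0, 0, 60, 0, -1, 0, 0, 0, 0, 60, 0, -1, 0, 0, 0, 0, 60, 0, -1, 0, 0, 0, 0, 60, 0, -1, 0, 0, 0, 0, 60])

```text
time_s: 19.97
tcp_pos: [0.5206, -0.2619, 0.2615]
tool_rot: [-3.136, -0.01, 3.123]
force: [0.2, -1.2, -0.0]
grip_width: 0.0719
```

Emit:
send_rows(moves=[-0.28, -0.64, 0.2, 0, 0, 0, 60, -0.28, -0.64, 0.2, 0, 0, 0, 60, -0.28, -0.64, 0.2, 0, 0, 0, 60, -0.28, -0.64, 0.2, 0, 0, -0.003, 60, -0.28, -0.64, 0.2, 0, 0, -0.003, 60, -0.28, -0.64, 0.2, 0, 0, -0.003, 60])

```text
time_s: 20.47
tcp_pos: [0.5737, -0.392, 0.221]
tool_rot: [-3.137, -0.011, 3.131]
force: [0.0, 0.1, 0.5]
grip_width: 0.0717
```

```bash
python3 - <<'E'
from h import *
s=st()
p,d,c=cap('wrist');W=cloud(d,c);print(near(W,.5772,-.3847,.035,.118,.135))
togo([.5772,-.3847,.097],np.pi)
E
```

```text
t 20.4667 tcp [ 0.5737 -0.392   0.221 ] rot [-3.137 -0.011  3.131] F [0.  0.1 0.5] w 0.0717 q [ 0.82  0.57 -0.41  1.38  0.24  1.25  1.95]
[ 576.2 -386.1   39.2   39.  2195.   124.8]
shift [-0.0219  0.0335  0.6236] turn [-0.0016 -0.0032 -0.003 ]
```

Emit:
send_rows(moves=[-0.02, 0.03, 0.2, -0.0016, -0.003, -0.003, 60, -0.02, 0.03, 0.4, -0.0016, -0.003, -0.003, 60, -0.02, 0.03, 0.55, -0.0016, -0.003, -0.003, 60, -0.02, 0.03, 0.623, -0.0016, -0.003, -0.003, 60, -0.02, 0.03, 0.623, -0.0016, -0.003, -0.003, 60, -0.02, 0.03, 0.623, -0.0016, -0.003, -0.003, 255, -0.02, 0.03, 0.623, -0.0016, -0.003, -0.003, 255, -0.02, 0.03, 0.623, -0.0016, -0.003, -0.003, 255, -0.02, 0.03, 0.623, -0.0016, -0.003, -0.003, 255, -0.02, 0.03, 0.623, -0.0016, -0.003, -0.003, 255])

```text
time_s: 21.35
tcp_pos: [0.5773, -0.3857, 0.0983]
tool_rot: [-3.141, 0.001, 3.142]
force: [0.7, -0.3, -1.2]
grip_width: 0.0419
```

Emit:
send_rows(moves=[0, 0, 0, 0, 0, 0, 255, 0, 0, -0.1, 0, 0, 0, 255, 0, 0, -0.3, 0, 0, 0, 255, 0, 0, -0.5, 0, 0, 0, 255, 0, 0, -0.5, 0, 0, 0, 255, 0, 0, -0.5, 0, 0, 0, 255])

```text
time_s: 21.85
tcp_pos: [0.578, -0.386, 0.2006]
tool_rot: [-3.138, 0.004, 3.141]
force: [-0.4, 0.8, -4.2]
grip_width: 0.0394
```

```bash
python3 - <<'E'
from h import *
s=st()
togo([.54,-.20,.2],np.pi-.0085)
togo([.557,.029,.184],np.pi-.0085)
E
```

```text
t 21.85 tcp [ 0.578  -0.386   0.2006] rot [-3.138  0.004  3.141] F [-0.4  0.8 -4.2] w 0.0394 q [ 0.82  0.58 -0.42  1.42  0.24  1.19  1.95]
shift [ 1.904e-01  9.300e-01 -6.000e-04] turn [-0.001   0.0012  0.0026]
shift [0.1059 2.0753 0.0761] turn [-0.001   0.0012  0.0026]
```

Emit:
send_rows(moves=[0.1, 0.15, 0, 0, 0, 0, 255, 0.15, 0.35, 0, 0, 0, 0, 255, 0.19, 0.55, 0, 0, 0, 0, 255, 0.19, 0.75, 0, 0, 0, 0, 255, 0.19, 1, 0, 0, 0, 0.0026, 255, 0.19, 1, 0, 0, 0, 0.0026, 255, 0.19, 1, 0, 0, 0, 0.0026, 255])

```text
time_s: 22.43
tcp_pos: [0.5397, -0.1821, 0.1989]
tool_rot: [-3.14, 0.002, 3.138]
force: [0.2, -0.6, -2.4]
grip_width: 0.0395
```

Emit:
send_rows(moves=[-0.02, 0.15, 0.02, 0, 0, 0, 255, -0.05, 0.35, 0.04, 0, 0, 0, 255, -0.08, 0.55, 0.06, 0, 0, 0, 255, -0.08, 0.75, 0.07, 0, 0, 0, 255, -0.08, 1, 0.07, 0, 0, 0, 255, -0.08, 1, 0.07, 0, 0, 0, 255, -0.08, 1, 0.07, 0, 0, 0, 255])

```text
time_s: 23.02
tcp_pos: [0.5558, 0.0208, 0.1835]
tool_rot: [-3.141, 0.001, -3.14]
force: [-0.7, -0.3, -2.2]
grip_width: 0.0394
```

```bash
python3 - <<'E'
from h import *
s=st()
togo([.557,.0295,.184],np.pi-.0085)
togo([.637,.0288,.184],np.pi-.0085)
togo([.671,.0285,.184],np.pi-.0085)
E
```

```text
t 23.0167 tcp [0.5558 0.0208 0.1835] rot [-3.141e+00  1.000e-03 -3.140e+00] F [-0.7 -0.3 -2.2] w 0.0394 q [ 0.37  0.37 -0.57  1.8   0.23  1.04  1.28]
shift [-0.0058  0.0434 -0.0024] turn [-0.0002  0.0003  0.0031]
shift [-0.4058  0.0394 -0.002 ] turn [-0.0002  0.0003  0.0031]
shift [-0.5758  0.0377 -0.0019] turn [-0.0002  0.0003  0.0031]
```

Emit:
send_rows(moves=[0, 0.044, -0.003, 0, 0, 0.0031, 255, -0.05, 0.044, -0.003, 0, 0, 0.0031, 255, -0.14, 0.044, -0.003, 0, 0, 0.0031, 255, -0.22, 0.043, -0.003, 0, 0, 0.0031, 255, -0.3, 0.043, -0.003, 0, 0, 0.0031, 255, -0.36, 0.042, -0.003, 0, 0, 0.0031, 255, -0.42, 0.042, -0.003, 0, 0, 0.0031, 255, -0.48, 0.041, -0.003, 0, 0, 0.0031, 255, -0.54, 0.041, -0.003, 0, 0, 0.0031, 255, -0.57, 0.041, -0.003, 0, 0, 0.0031, 255])

```text
time_s: 23.85
tcp_pos: [0.671, 0.027, 0.1829]
tool_rot: [-3.14, -0.0, 3.131]
force: [0.0, 0.6, -3.6]
grip_width: 0.0393
```

```bash
python3 - <<'E'
from h import *
s=st()
togo([.678,.0285,.184],np.pi-.0085)
E
```

```text
t 23.85 tcp [0.671  0.027  0.1829] rot [-3.14  -0.     3.131] F [ 0.   0.6 -3.6] w 0.0393 q [ 0.27  0.57 -0.53  1.49  0.31  1.16  1.25]
shift [-0.035   0.0076 -0.0056] turn [-0.0004 -0.0001 -0.0006]
```

Emit:
send_rows(moves=[-0.005, 0.004, 0, 0, 0, 0, 255, -0.01, 0.005, 0, 0, 0, 0, 255, -0.02, 0.005, 0, 0, 0, 0, 255, -0.03, 0.005, 0, 0, 0, 0, 255, -0.036, 0.005, 0, 0, 0, 0, 255, -0.042, 0.005, 0, 0, 0, 0, 255, -0.042, 0.005, 0, 0, 0, 0, 255])

```text
time_s: 24.43
tcp_pos: [0.6778, 0.0277, 0.1827]
tool_rot: [-3.139, -0.004, 3.131]
force: [-11.7, -1.7, 2.4]
grip_width: 0.0391
```

Emit:
send_rows(moves=[0, 0, 0, 0, 0, 0, 255, -0.002, 0, 0.008, 0, 0, 0, 255, -0.002, 0, 0.015, 0, 0, 0, 255, -0.002, 0, 0.018, 0, 0, 0, 255, -0.002, 0, 0.018, 0, 0, 0, 255])

```text
time_s: 24.85
tcp_pos: [0.6777, 0.0275, 0.1802]
tool_rot: [-3.139, -0.004, 3.131]
force: [-11.3, -2.2, 11.6]
grip_width: 0.0395
```

Emit:
send_rows(moves=[0, 0, 0, 0, 0, 0, 110, 0, 0, 0, 0, 0, 0, 110, 0, 0, 0, 0, 0, 0, 110, 0, 0, -0.05, 0, 0, 0, 110, 0, 0, -0.15, 0, 0, 0, 110, 0, 0, -0.3, 0, 0, 0, 110, 0.1, 0, -0.5, 0, 0, 0, 100, 0.4, 0, -0.6, 0, 0, 0, 110, 0.7, 0, -0.7, 0, 0, 0, 110, 0.9, 0, -0.7, 0, 0, 0, 110])

```text
time_s: 25.68
tcp_pos: [0.5392, 0.0298, 0.3151]
tool_rot: [-3.139, -0.002, 3.131]
force: [0.3, -0.0, 1.6]
grip_width: 0.0535
```

```bash
python3 - <<'E'
from h import *
s=st()
p,d,c=cap('wrist');W=cloud(d,c);save(p,'w5.png')
for b in(-.141,-.0565,.028):print('rim',near(W,.677,b,.035,.2,.215))
for a,b in((.579,.399),(.49,.2855),(.577,.311),(.4785,.3885)):print('lid',near(W,a,b,.02,.033,.045),near(W,a,b,.04,.012,.02))
togo([.49,.2855,.2],np.pi)
E
```

```text
t 25.6833 tcp [0.5392 0.0298 0.3151] rot [-3.139e+00 -2.000e-03  3.131e+00] F [ 0.3 -0.   1.6] w 0.0535 q [ 0.4   0.22 -0.6   1.66  0.13  1.3   1.33]
rim None
rim [ 6.743e+02 -3.740e+01  5.000e-01  1.800e+00  5.000e+00  2.029e+02]
rim [665.3  26.8  17.9  38.7 754.  206.4]
lid [577.6 400.8  17.8  17.6 178.   38. ] [577.6 400.8  52.3  52.8 988.   14.5]
lid [487.8 284.6  16.8  18.4 218.   38.1] [ 488.1  284.8   53.1   53.1 1208.    14.7]
lid [575.8 311.1  17.9  17.2 187.   38. ] [ 575.9  310.8   53.9   52.4 1030.    14.5]
lid [476.5 388.5  18.   16.3 209.   38.3] [ 476.5  387.8   53.2   53.1 1196.    14.6]
shift [0.226  1.2754 0.5763] turn [-0.0016 -0.0007 -0.0027]
```

View pics/w5.png

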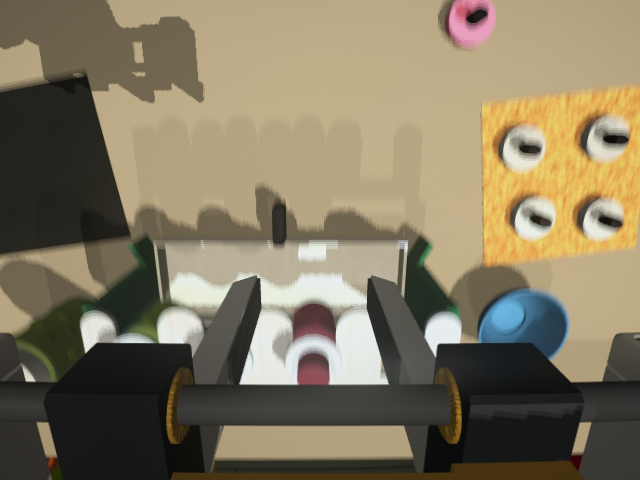

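The view shows the red jar hanging in slot 2 at (314,360), the tray home, four lids on the cork and the mat empty. On to the lids.

Emit:
send_rows(moves=[0.1, 1, 0.2, 0, 0, 0, 110, 0.1, 1, 0.2, 0, 0, 0, 110, 0.1, 1, 0.2, 0, 0, 0, 110, 0.1, 1, 0.2, 0, 0, 0, 110, 0.1, 1, 0.2, 0, 0, 0, 110, 0.1, 1, 0.2, 0, 0, 0, 110])

```text
time_s: 26.23
tcp_pos: [0.512, 0.2383, 0.2753]
tool_rot: [-3.139, -0.003, -3.141]
force: [0.1, 0.6, -0.3]
grip_width: 0.0535
```

Emit:
send_rows(moves=[0.13, 0.27, 0.5, 0, 0, -0.0027, 110, 0.13, 0.27, 0.5, 0, 0, -0.0027, 110, 0.13, 0.27, 0.5, 0, 0, -0.0027, 110, 0.13, 0.27, 0.5, 0, 0, -0.0027, 110, 0.13, 0.27, 0.5, 0, 0, -0.0027, 110])

```text
time_s: 26.65
tcp_pos: [0.4848, 0.2926, 0.1747]
tool_rot: [-3.139, -0.005, -3.131]
force: [0.1, -0.6, 0.7]
grip_width: 0.0532
```

```bash
python3 - <<'E'
from h import *
s=st()
p,d,c=cap('wrist');W=cloud(d,c)
for a,b in((.488,.2847),(.576,.311),(.4765,.388),(.578,.401)):print('lid',near(W,a,b,.03,.033,.045),near(W,a,b,.045,.012,.02))
togo([.4885,.2848,.018],np.pi)
E
```

```text
t 26.65 tcp [0.4848 0.2926 0.1747] rot [-3.139 -0.005 -3.131] F [ 0.1 -0.6  0.7] w 0.0532 q [-0.06  0.43 -0.69  1.77  0.31  1.06  0.73]
lid [487.8 285.7  16.8  17.  347.   38.6] [ 488.   285.6   53.1   53.2 2259.    14.8]
lid [576.1 311.7  17.7  16.8 304.   38.5] [ 576.1  311.6   53.4   53.3 1804.    14.7]
lid [476.4 389.4  17.3  17.3 369.   38.4] [ 476.3  389.3   52.6   52.7 2250.    14.7]
lid [577.3 402.5  17.   16.7 289.   38.5] [ 574.3  408.5   53.7   38.3 1242.    14.7]
shift [-0.0146 -0.0345  0.7896] turn [-0.0008 -0.001   0.003 ]
```

Emit:
send_rows(moves=[-0.014, -0.032, 0.2, -0.0008, -0.001, 0.003, 110, -0.014, -0.032, 0.4, -0.0008, -0.001, 0.003, 110, -0.014, -0.032, 0.6, -0.0008, -0.001, 0.003, 110, -0.014, -0.032, 0.72, -0.0008, -0.001, 0.003, 110, -0.014, -0.032, 0.782, -0.0008, -0.001, 0.003, 110, -0.014, -0.032, 0.782, -0.0008, -0.001, 0.003, 110, -0.014, -0.032, 0.782, -0.0008, -0.001, 0.003, 255, -0.014, -0.032, 0.782, -0.0008, -0.001, 0.003, 255, -0.014, -0.032, 0.782, -0.0008, -0.001, 0.003, 255, -0.014, -0.032, 0.782, -0.0008, -0.001, 0.003, 255], grip_force=15)

```text
time_s: 27.53
tcp_pos: [0.4893, 0.2856, 0.021]
tool_rot: [3.141, 0.002, 3.141]
force: [-0.5, 0.0, 0.1]
grip_width: 0.0301
```

Emit:
send_rows(moves=[0, 0, 0, 0, 0, 0, 255, 0, 0, 0, 0, 0, 0, 255, 0, 0, 0, 0, 0, 0, 255])

```text
time_s: 27.78
tcp_pos: [0.4898, 0.2858, 0.0218]
tool_rot: [3.14, 0.003, 3.141]
force: [-0.9, -0.3, 10.2]
grip_width: 0.0175
```

Emit:
send_rows(moves=[0, 0, -0.1, 0, 0, 0, 255, 0, 0, -0.3, 0, 0, 0, 255, 0, 0, -0.5, 0, 0, 0, 255, 0, 0, -0.7, 0, 0, 0, 255, 0, 0, -0.9, 0, 0, 0, 255, 0, 0, -1, 0, 0, 0, 255, 0, 0, -1, 0, 0, 0, 255])

```text
time_s: 28.37
tcp_pos: [0.4906, 0.2868, 0.2266]
tool_rot: [3.138, 0.009, 3.141]
force: [-0.1, 0.2, -1.2]
grip_width: 0.0175
```

```bash
python3 - <<'E'
from h import *
s=st()
p,d,c=cap('wrist');W=cloud(d,c);t=s['tcp_pos']
for dz in(-.02,):print(near(W,t[0],t[1],.04,t[2]-.012,t[2]+.004))
for b in(-.1415,-.0568,.0275):togo([.6777,b,.275],np.pi)
E
```

```text
t 28.3667 tcp [0.4906 0.2868 0.2266] rot [3.138 0.009 3.141] F [-0.1  0.2 -1.2] w 0.0175 q [-0.02  0.37 -0.71  1.72  0.27  1.14  0.76]
[ 487.6  286.6   52.    50.5 4296.   219.5]
shift [-0.9419 -2.1363 -0.2537] turn [ 0.0007  0.0022 -0.0002]
shift [-0.9416 -1.7128 -0.2528] turn [ 0.0007  0.0022 -0.0002]
shift [-0.9414 -1.2913 -0.2518] turn [ 0.0007  0.0022 -0.0002]
```

Emit:
send_rows(moves=[-0.1, -0.1, -0.15, 0, 0, 0, 255, -0.25, -0.3, -0.25, 0, 0, 0, 255, -0.4, -0.5, -0.25, 0, 0, 0, 255, -0.5, -0.65, -0.25, 0, 0, 0, 255, -0.6, -0.8, -0.25, 0, 0, 0, 255, -0.7, -0.95, -0.25, 0, 0, 0, 255, -0.7, -0.95, -0.25, 0, 0, 0, 255])

```text
time_s: 29.0
tcp_pos: [0.6324, 0.0874, 0.272]
tool_rot: [-3.141, 0.005, 3.132]
force: [1.2, -0.5, -0.8]
grip_width: 0.0174
```

Emit:
send_rows(moves=[-0.12, -0.16, 0, 0, 0, 0, 255, -0.2, -0.3, 0, 0, 0, 0, 255, -0.248, -0.34, 0, 0, 0, 0, 255, -0.248, -0.34, 0, 0, 0, 0, 255, -0.248, -0.34, 0, 0, 0, 0, 255])

```text
time_s: 29.42
tcp_pos: [0.6811, 0.0185, 0.2703]
tool_rot: [-3.141, 0.002, 3.131]
force: [0.2, -0.0, -0.8]
grip_width: 0.0178
```

```bash
python3 - <<'E'
from h import *
s=st()
p,d,c=cap('wrist');W=cloud(d,c);t=s['tcp_pos'];print(near(W,t[0],t[1],.04,t[2]-.012,t[2]+.004));save(p,'w6.png')
togo([.679,.0275,.23],np.pi);togo([.679,.0275,.219],np.pi)
E
```

```text
t 29.4167 tcp [0.6811 0.0185 0.2703] rot [-3.141e+00  2.000e-03  3.131e+00] F [ 0.2 -0.  -0.8] w 0.0178 q [ 0.31  0.53 -0.59  1.37  0.3   1.33  1.28]
[ 678.1   17.9   51.9   51.2 4313.   263.2]
shift [0.0097 0.0395 0.2045] turn [ 0.      0.0009 -0.0028]
shift [0.0099 0.0395 0.2595] turn [ 0.      0.0009 -0.0028]
```

Emit:
send_rows(moves=[0.0065, 0.0395, 0, 0, 0.001, -0.0028, 255, 0.0065, 0.0395, 0.05, 0, 0.001, -0.0028, 255, 0.0065, 0.0395, 0.13, 0, 0.001, -0.0028, 255, 0.0065, 0.0395, 0.19, 0, 0.001, -0.0028, 255, 0.0065, 0.0395, 0.22, 0, 0.001, -0.0028, 255, 0.0065, 0.0395, 0.24, 0, 0.001, -0.0028, 255, 0.0065, 0.0395, 0.255, 0, 0.001, -0.0028, 255, 0.0065, 0.0395, 0.255, 0, 0.001, -0.0028, 255])

```text
time_s: 30.13
tcp_pos: [0.6796, 0.0276, 0.2196]
tool_rot: [3.142, -0.0, -3.141]
force: [0.1, -0.2, -0.1]
grip_width: 0.018
```

```bash
python3 - <<'E'
from h import *
s=st()
p,d,c=cap('wrist');W=cloud(d,c);t=s['tcp_pos'];print(near(W,t[0],t[1],.04,t[2]-.012,t[2]+.004))
E
```

```text
t 30.1333 tcp [0.6796 0.0276 0.2196] rot [ 3.142 -0.    -3.141] F [ 0.1 -0.2 -0.1] w 0.018 q [ 0.3   0.57 -0.58  1.43  0.32  1.24  1.26]
[ 676.4   27.    52.2   50.8 4299.   212.5]
```

Emit:
send_rows(moves=[0, 0, 0.003, 0, 0, 0, 180, 0, 0, 0.003, 0, 0, 0, 180, 0, 0, 0.003, 0, 0, 0, 150, 0, 0, -0.02, 0, 0, 0, 150, 0, 0, -0.1, 0, 0, 0, 150, 0, 0, -0.2, 0, 0, 0, 150, 0, 0, -0.35, 0, 0, 0, 130, 0.15, 0.1, -0.5, 0, 0, 0, 110, 0.3, 0.3, -0.5, 0, 0, 0, 110, 0.5, 0.5, -0.5, 0, 0, 0, 110])

```text
time_s: 31.02
tcp_pos: [0.5983, 0.109, 0.3218]
tool_rot: [3.141, 0.003, 3.14]
force: [0.8, 1.5, 0.2]
grip_width: 0.0531
```

```bash
python3 - <<'E'
from h import *
s=st()
p,d,c=cap('wrist');W=cloud(d,c)
print('disc',near(W,.677,.0275,.04,.206,.219),'knob',near(W,.677,.0275,.02,.225,.243))
for a,b in((.576,.311),(.4765,.389),(.578,.402)):print('lid',near(W,a,b,.03,.033,.045),near(W,a,b,.045,.012,.02))
togo([.5763,.3113,.18],np.pi)
E
```

```text
t 31.0167 tcp [0.5983 0.109  0.3218] rot [3.141e+00 3.000e-03 3.140e+00] F [0.8 1.5 0.2] w 0.0531 q [ 0.26  0.37 -0.65  1.49  0.23  1.36  1.16]
disc [ 670.5   12.9   20.9   51.4 1023.   211.8] knob [674.5  21.2   2.6  11.9  59.  234.6]
lid [575.9 311.4  17.6  16.2 183.   38.4] [ 575.7  310.8   53.2   51.7 1152.    14.7]
lid [476.6 388.1  17.7  17.1 228.   38.2] [ 476.4  388.9   53.2   53.1 1299.    14.7]
lid [577.6 401.3  17.4  17.  190.   38.2] [ 577.6  402.2   54.4   53.6 1132.    14.6]
shift [0.0762 0.9713 0.7127] turn [0.0007 0.0006 0.0025]
```

Emit:
send_rows(moves=[0.076, 0.97, 0.2, 0, 0, 0, 110, 0.076, 0.97, 0.4, 0, 0, 0, 110, 0.076, 0.97, 0.6, 0, 0, 0, 110, 0.076, 0.97, 0.7, 0, 0, 0.0025, 110, 0.076, 0.97, 0.7, 0, 0, 0.0025, 110, 0.076, 0.97, 0.7, 0, 0, 0.0025, 110, 0.076, 0.97, 0.7, 0, 0, 0.0025, 110])

```text
time_s: 31.65
tcp_pos: [0.5723, 0.3158, 0.1777]
tool_rot: [3.14, -0.004, -3.136]
force: [-0.4, 0.0, 0.0]
grip_width: 0.0538
```

```bash
python3 - <<'E'
from h import *
s=st()
p,d,c=cap('wrist');W=cloud(d,c)
for a,b in((.576,.311),(.4765,.389),(.578,.402)):print('lid',near(W,a,b,.03,.033,.045),near(W,a,b,.045,.012,.02))
p,d,c=cap('top');W=cloud(d,c)
print('disc',near(W,.677,.0275,.04,.206,.219),'knob',near(W,.677,.0275,.03,.225,.243));save(p[130:250,180:420],'t2.png')
for b in(-.1415,-.057):print('rim',near(W,.677,b,.035,.2,.215))
togo([.577,.3113,.0195],np.pi)
E
```

```text
t 31.65 tcp [0.5723 0.3158 0.1777] rot [ 3.14  -0.004 -3.136] F [-0.4  0.   0. ] w 0.0538 q [-0.1   0.58 -0.65  1.54  0.37  1.15  0.75]
lid [576.1 311.5  17.3  17.1 336.   38.6] [ 576.2  311.9   52.8   53.6 2238.    14.8]
lid [477.  389.3  16.6  17.2 418.   38.7] [ 476.6  389.4   52.5   53.5 2756.    14.9]
lid [577.8 402.2  17.3  17.  349.   38.5] [ 578.1  402.5   53.2   53.3 2177.    14.7]
disc [679.5  26.1  52.5  52.8 477.  212.5] knob [679.   26.5  16.3  17.4  78.  235.8]
rim [ 675.3 -142.2   38.9   36.8  299.   207.4]
rim [677.  -58.4  38.3  38.7 307.  207.3]
shift [-0.0078 -0.0058  0.8112] turn [0.0006 0.     0.0007]
```

Emit:
send_rows(moves=[-0.006, -0.005, 0.2, 0, 0, 0.001, 110, -0.006, -0.005, 0.4, 0, 0, 0.001, 110, -0.006, -0.005, 0.6, 0, 0, 0.001, 110, -0.006, -0.005, 0.75, 0, 0, 0.001, 110, -0.006, -0.005, 0.805, 0, 0, 0.001, 110, -0.006, -0.005, 0.805, 0, 0, 0.001, 110, -0.006, -0.005, 0.805, 0, 0, 0.001, 255, -0.006, -0.005, 0.805, 0, 0, 0.001, 255, -0.006, -0.005, 0.805, 0, 0, 0.001, 255, -0.006, -0.005, 0.805, 0, 0, 0.001, 255])

```text
time_s: 32.58
tcp_pos: [0.5776, 0.3117, 0.0225]
tool_rot: [3.139, 0.002, 3.14]
force: [0.7, -0.2, -0.3]
grip_width: 0.0304
```

Emit:
send_rows(moves=[0, 0, 0, 0, 0, 0, 255, 0, 0, 0, 0, 0, 0, 255, 0, 0, 0, 0, 0, 0, 255])

```text
time_s: 32.83
tcp_pos: [0.5781, 0.312, 0.0235]
tool_rot: [3.138, 0.004, 3.14]
force: [-0.5, -1.5, 9.2]
grip_width: 0.0171
```

Emit:
send_rows(moves=[0, 0, -0.1, 0, 0, 0, 255, 0, 0, -0.3, 0, 0, 0, 255, 0, 0, -0.5, 0, 0, 0, 255, 0, 0, -0.7, 0, 0, 0, 255, 0, 0, -0.9, 0, 0, 0, 255, 0, 0, -1, 0, 0, 0, 255, 0, 0, -1, 0, 0, 0, 255, 0, 0, -1, 0, 0, 0, 255])

```text
time_s: 33.5
tcp_pos: [0.5777, 0.3114, 0.2245]
tool_rot: [3.138, 0.005, 3.14]
force: [-0.2, 0.7, -1.2]
grip_width: 0.0176
```

```bash
python3 - <<'E'
from h import *
s=st()
p,d,c=cap('wrist');W=cloud(d,c);t=s['tcp_pos'];print(near(W,t[0],t[1],.04,t[2]-.012,t[2]+.004))
togo([.6797,-.0573,.29],np.pi)
E
```

```text
t 33.5 tcp [0.5777 0.3114 0.2245] rot [3.138 0.005 3.14 ] F [-0.2  0.7 -1.2] w 0.0176 q [-0.08  0.53 -0.66  1.5   0.34  1.22  0.77]
[ 574.3  310.1   50.5   52.1 4346.   215.7]
shift [-0.5159 -1.8401 -0.3381] turn [ 0.0009  0.0011 -0.0004]
```

Emit:
send_rows(moves=[0, 0, -0.2, 0, 0, 0, 255, -0.1, -0.15, -0.34, 0, 0, 0, 255, -0.15, -0.35, -0.34, 0, 0, 0, 255, -0.2, -0.55, -0.34, 0, 0, 0, 255, -0.25, -0.75, -0.34, 0, 0, 0, 255, -0.25, -0.95, -0.34, 0, 0, 0, 255, -0.25, -0.95, -0.34, 0, 0, 0, 255])

```text
time_s: 34.13
tcp_pos: [0.6278, 0.1108, 0.2884]
tool_rot: [-3.14, 0.001, 3.13]
force: [-0.2, -1.9, -1.0]
grip_width: 0.0172
```

Emit:
send_rows(moves=[-0.05, -0.18, 0, 0, 0, 0, 255, -0.15, -0.38, 0, 0, 0, 0, 255, -0.2, -0.58, 0, 0, 0, 0, 255, -0.26, -0.78, 0, 0, 0, 0, 255, -0.265, -0.89, 0, 0, 0, 0, 255, -0.265, -0.89, 0, 0, 0, 0, 255, -0.265, -0.89, 0, 0, 0, 0, 255])

```text
time_s: 34.72
tcp_pos: [0.6784, -0.0698, 0.2865]
tool_rot: [-3.141, -0.002, 3.127]
force: [-0.3, 0.2, -0.7]
grip_width: 0.017
```

```bash
python3 - <<'E'
from h import *
s=st()
p,d,c=cap('wrist');W=cloud(d,c);t=s['tcp_pos'];print(near(W,t[0],t[1],.04,t[2]-.012,t[2]+.004))
s=st();togo([.6797,-.0570,.2207],np.pi)
E
```

```text
t 34.7167 tcp [ 0.6784 -0.0698  0.2865] rot [-3.141e+00 -2.000e-03  3.127e+00] F [-0.3  0.2 -0.7] w 0.017 q [ 0.44  0.53 -0.58  1.34  0.29  1.36  1.41]
[ 674.8  -71.2   50.3   51.9 4354.   277.8]
t 34.7667 tcp [ 0.6784 -0.0677  0.287 ] rot [-3.141e+00 -1.000e-03  3.130e+00] F [-0.4  0.6 -0.9] w 0.0175 q [ 0.43  0.53 -0.58  1.34  0.29  1.36  1.41]
shift [-0.0066  0.0539  0.3315] turn [-0.0002 -0.0005 -0.0038]
```

Emit:
send_rows(moves=[-0.009, 0.054, 0, 0, 0, -0.0038, 255, -0.009, 0.054, 0.05, 0, 0, -0.0038, 255, -0.009, 0.054, 0.14, 0, 0, -0.0038, 255, -0.009, 0.054, 0.23, 0, 0, -0.0038, 255, -0.009, 0.054, 0.27, 0, 0, -0.0038, 255, -0.009, 0.054, 0.3, 0, 0, -0.0038, 255, -0.009, 0.054, 0.32, 0, 0, -0.0038, 255, -0.009, 0.054, 0.33, 0, 0, -0.0038, 255, -0.009, 0.054, 0.33, 0, 0, -0.0038, 255])

```text
time_s: 35.52
tcp_pos: [0.6803, -0.0567, 0.2211]
tool_rot: [-3.141, -0.001, -3.141]
force: [0.2, -0.3, -0.2]
grip_width: 0.0177
```

```bash
python3 - <<'E'
from h import *
s=st()
p,d,c=cap('wrist');W=cloud(d,c);t=s['tcp_pos'];print(near(W,t[0],t[1],.04,t[2]-.012,t[2]+.002))
E
```

```text
t 35.5167 tcp [ 0.6803 -0.0567  0.2211] rot [-3.141e+00 -1.000e-03 -3.141e+00] F [ 0.2 -0.3 -0.2] w 0.0177 q [ 0.42  0.57 -0.58  1.42  0.32  1.24  1.38]
[ 676.9  -58.2   50.8   52.2 4261.   212.5]
```

Emit:
send_rows(moves=[0, 0, 0.003, 0, 0, 0, 180, 0, 0, 0.003, 0, 0, 0, 180, 0, 0, 0.003, 0, 0, 0, 150, 0, 0, -0.02, 0, 0, 0, 150, 0, 0, -0.1, 0, 0, 0, 150, 0, 0, -0.2, 0, 0, 0, 150, 0, 0, -0.35, 0, 0, 0, 130, 0.2, 0.1, -0.5, 0, 0, 0, 110, 0.4, 0.3, -0.5, 0, 0, 0, 110, 0.6, 0.5, -0.5, 0, 0, 0, 110])

```text
time_s: 36.4
tcp_pos: [0.5883, 0.0159, 0.322]
tool_rot: [-3.141, 0.002, 3.14]
force: [-0.1, 0.6, 1.5]
grip_width: 0.0531
```

Emit:
send_rows(moves=[0.2, 1, 0, 0, 0, 0, 110, 0.2, 1, 0, 0, 0, 0, 110, 0.2, 1, 0, 0, 0, 0, 110, 0.2, 1, 0, 0, 0, 0, 110, 0.2, 1, 0.2, 0, 0, 0, 110, 0.2, 1, 0.2, 0, 0, 0, 110])

```text
time_s: 36.9
tcp_pos: [0.5462, 0.2208, 0.2802]
tool_rot: [3.141, 0.001, -3.138]
force: [-0.3, 0.2, -0.5]
grip_width: 0.0536
```

```bash
python3 - <<'E'
from h import *
s=st()
p,d,c=cap('top');W=cloud(d,c)
for b in(.027,-.057):print('disc',near(W,.677,b,.04,.206,.219),'knob',near(W,.677,b,.03,.225,.243))
print(near(W,.677,-.1415,.035,.2,.215))
togo([.4768,.389,.18],np.pi)
E
```

```text
t 36.9 tcp [0.5462 0.2208 0.2802] rot [ 3.141e+00  1.000e-03 -3.138e+00] F [-0.3  0.2 -0.5] w 0.0536 q [ 0.12  0.37 -0.72  1.6   0.25  1.27  0.93]
disc [679.7  26.4  52.4  52.3 474.  212.6] knob [679.1  26.   16.7  17.3  78.  235.8]
disc [679.5 -57.7  53.   52.2 469.  212.5] knob [679.7 -57.9  16.8  16.8  74.  235.5]
[ 675.3 -142.1   38.1   37.4  305.   207.4]
shift [0.3423 0.8471 0.4956] turn [-0.0002 -0.0005  0.0012]
```

Emit:
send_rows(moves=[0.34, 0.845, 0.49, 0, 0, 0.001, 110, 0.34, 0.845, 0.49, 0, 0, 0.001, 110, 0.34, 0.845, 0.49, 0, 0, 0.001, 110, 0.34, 0.845, 0.49, 0, 0, 0.001, 110, 0.34, 0.845, 0.49, 0, 0, 0.001, 110, 0.34, 0.845, 0.49, 0, 0, 0.001, 110, 0.34, 0.845, 0.49, 0, 0, 0.001, 110, 0.34, 0.845, 0.49, 0, 0, 0.001, 110])

```text
time_s: 37.62
tcp_pos: [0.4784, 0.3877, 0.1817]
tool_rot: [-3.141, -0.001, 3.141]
force: [0.6, -0.5, 0.3]
grip_width: 0.0534
```

```bash
python3 - <<'E'
from h import *
s=st()
p,d,c=cap('wrist');W=cloud(d,c);print('lid',near(W,.4767,.389,.03,.033,.045),near(W,.4767,.389,.045,.012,.02))
togo([.477,.3893,.02],np.pi)
E
```

```text
t 37.6167 tcp [0.4784 0.3877 0.1817] rot [-3.141e+00 -1.000e-03  3.141e+00] F [ 0.6 -0.5  0.3] w 0.0534 q [-0.21  0.52 -0.72  1.64  0.37  1.12  0.55]
lid [476.5 389.5  17.2  17.  338.   38.6] [ 476.4  389.7   52.9   53.3 2212.    14.8]
shift [0.0091 0.0111 0.8098] turn [-0.0002 -0.0001 -0.0005]
```

Emit:
send_rows(moves=[0.013, 0.01, 0.2, 0, 0, 0, 110, 0.013, 0.01, 0.4, 0, 0, 0, 110, 0.013, 0.01, 0.6, 0, 0, 0, 110, 0.013, 0.01, 0.75, 0, 0, 0, 110, 0.013, 0.01, 0.806, 0, 0, 0, 110, 0.013, 0.01, 0.806, 0, 0, 0, 110, 0.013, 0.01, 0.806, 0, 0, 0, 255, 0.013, 0.01, 0.806, 0, 0, 0, 255, 0.013, 0.01, 0.806, 0, 0, 0, 255, 0.013, 0.01, 0.806, 0, 0, 0, 255])

```text
time_s: 38.5
tcp_pos: [0.4771, 0.3895, 0.0224]
tool_rot: [3.141, 0.002, 3.14]
force: [0.2, -0.5, 0.3]
grip_width: 0.0301
```

Emit:
send_rows(moves=[0, 0, 0, 0, 0, 0, 255, 0, 0, 0, 0, 0, 0, 255, 0, 0, 0, 0, 0, 0, 255])

```text
time_s: 38.75
tcp_pos: [0.4776, 0.3898, 0.0233]
tool_rot: [3.14, 0.003, 3.14]
force: [-1.0, -2.2, 9.1]
grip_width: 0.0175
```

Emit:
send_rows(moves=[0, 0, -0.1, 0, 0, 0, 255, 0, 0, -0.3, 0, 0, 0, 255, 0, 0, -0.5, 0, 0, 0, 255, 0, 0, -0.7, 0, 0, 0, 255, 0, 0, -0.9, 0, 0, 0, 255, 0, 0, -1, 0, 0, 0, 255, 0, 0, -1, 0, 0, 0, 255, 0, 0, -1, 0, 0, 0, 255])

```text
time_s: 39.42
tcp_pos: [0.4773, 0.3897, 0.2242]
tool_rot: [3.14, 0.005, 3.14]
force: [0.4, 0.4, -1.3]
grip_width: 0.0176
```

```bash
python3 - <<'E'
from h import *
s=st()
p,d,c=cap('wrist');W=cloud(d,c);t=s['tcp_pos'];print(near(W,t[0],t[1],.04,t[2]-.012,t[2]+.002))
togo([.6797,-.1415,.29],np.pi)
E
```

```text
t 39.4167 tcp [0.4773 0.3897 0.2242] rot [3.14  0.005 3.14 ] F [ 0.4  0.4 -1.3] w 0.0176 q [-0.19  0.48 -0.74  1.6   0.34  1.19  0.56]
[ 474.6  388.1   50.3   51.3 4149.   215.6]
shift [-1.0202 -2.6515 -0.3342] turn [ 0.0002  0.0009 -0.0006]
```

Emit:
send_rows(moves=[0, 0, -0.2, 0, 0, 0, 255, -0.1, -0.15, -0.34, 0, 0, 0, 255, -0.15, -0.35, -0.34, 0, 0, 0, 255, -0.2, -0.55, -0.34, 0, 0, 0, 255, -0.3, -0.75, -0.34, 0, 0, 0, 255, -0.36, -0.95, -0.34, 0, 0, 0, 255, -0.36, -0.95, -0.34, 0, 0, 0, 255])

```text
time_s: 40.05
tcp_pos: [0.5507, 0.191, 0.289]
tool_rot: [-3.139, 0.001, 3.131]
force: [-1.1, -0.9, -0.6]
grip_width: 0.0179
```

Emit:
send_rows(moves=[-0.05, -0.2, 0, 0, 0, 0, 255, -0.1, -0.4, 0, 0, 0, 0, 255, -0.2, -0.6, 0, 0, 0, 0, 255, -0.3, -0.8, 0, 0, 0, 0, 255, -0.36, -0.95, 0, 0, 0, 0, 255, -0.36, -0.95, 0, 0, 0, 0, 255])

```text
time_s: 40.55
tcp_pos: [0.6221, -0.0085, 0.2868]
tool_rot: [-3.137, -0.002, 3.122]
force: [0.6, -1.6, -0.5]
grip_width: 0.0178
```

Emit:
send_rows(moves=[-0.1, -0.2, 0, 0, 0, 0, 255, -0.2, -0.4, 0, 0, 0, 0, 255, -0.27, -0.6, 0, 0, 0, 0, 255, -0.3, -0.7, 0, 0, 0, 0, 255, -0.3, -0.7, 0, 0, 0, 0, 255, -0.3, -0.7, 0, 0, 0, 0, 255])

```text
time_s: 41.05
tcp_pos: [0.679, -0.1518, 0.2847]
tool_rot: [-3.137, -0.005, 3.119]
force: [-0.2, 0.3, -0.6]
grip_width: 0.0176
```

```bash
python3 - <<'E'
from h import *
p,d,c=cap('wrist');W=cloud(d,c)
s=st();t=s['tcp_pos'];print(near(W,t[0],t[1],.04,t[2]-.012,t[2]+.002))
togo([.6797,-.1413,.2207],np.pi)
E
```

```text
t 41.1 tcp [ 0.679  -0.1496  0.2854] rot [-3.138 -0.005  3.122] F [-0.3  0.9 -0.7] w 0.0176 q [ 0.53  0.55 -0.57  1.3   0.3   1.38  1.52]
[ 676.3 -152.    51.7   50.3 4159.   276.2]
shift [-0.0043  0.0428  0.3234] turn [-0.0012 -0.0015 -0.0063]
```

Emit:
send_rows(moves=[-0.003, 0.045, 0, -0.001, -0.0015, -0.006, 255, -0.003, 0.045, 0.05, -0.001, -0.0015, -0.006, 255, -0.003, 0.045, 0.14, -0.001, -0.0015, -0.006, 255, -0.003, 0.045, 0.22, -0.001, -0.0015, -0.006, 255, -0.003, 0.045, 0.265, -0.001, -0.0015, -0.006, 255, -0.003, 0.045, 0.295, -0.001, -0.0015, -0.006, 255, -0.003, 0.045, 0.315, -0.001, -0.0015, -0.006, 255, -0.003, 0.045, 0.323, -0.001, -0.0015, -0.006, 255, -0.003, 0.045, 0.323, -0.001, -0.0015, -0.006, 255])

```text
time_s: 41.85
tcp_pos: [0.6795, -0.1407, 0.221]
tool_rot: [-3.141, 0.0, 3.141]
force: [-1.0, 0.7, -0.7]
grip_width: 0.0177
```

```bash
python3 - <<'E'
from h import *
p,d,c=cap('wrist');W=cloud(d,c)
s=st();t=s['tcp_pos'];print(near(W,t[0],t[1],.04,t[2]-.012,t[2]+.002))
E
```

```text
t 41.9 tcp [ 0.6796 -0.1407  0.2212] rot [-3.141  0.     3.141] F [-1.   0.5 -1.1] w 0.0173 q [ 0.52  0.59 -0.56  1.39  0.32  1.25  1.51]
[ 676.7 -142.3   50.5   51.5 4149.   212.4]
```

Seated height matches. Next I'll release and retreat to the front.

Emit:
send_rows(moves=[0, 0, 0.003, 0, 0, 0, 180, 0, 0, 0.003, 0, 0, 0, 180, 0, 0, 0.003, 0, 0, 0, 150, 0, 0, -0.02, 0, 0, 0, 150, 0, 0, -0.1, 0, 0, 0, 150, 0, 0, -0.2, 0, 0, 0, 150, 0, 0, -0.35, 0, 0, 0, 130, 0.2, 0, -0.5, 0, 0, 0, 110, 0.5, 0, -0.5, 0, 0, 0, 110, 0.8, 0, -0.5, 0, 0, 0, 110])

```text
time_s: 42.73
tcp_pos: [0.5624, -0.1399, 0.3215]
tool_rot: [-3.141, 0.003, 3.141]
force: [-0.1, -0.3, 0.9]
grip_width: 0.0532
```

Emit:
send_rows(moves=[0.9, 0, 0, 0, 0, 0, 110, 0.9, 0, 0, 0, 0, 0, 110, 0.9, 0, 0, 0, 0, 0, 110, 0.9, 0, 0, 0, 0, 0, 110, 0.9, 0, 0, 0, 0, 0, 110, 0.9, 0, 0, 0, 0, 0, 110])

```text
time_s: 43.23
tcp_pos: [0.3799, -0.1402, 0.3221]
tool_rot: [-3.138, 0.004, 3.139]
force: [0.5, -0.2, 1.5]
grip_width: 0.0535
```

```bash
python3 - <<'E'
from h import *
s=st()
p,d,c=cap('top');W=cloud(d,c)
P=W.reshape(-1,3);q=P[(P[:,0]>.57)&(P[:,0]<.64)&(abs(P[:,1])<.19)&(P[:,2]>.022)&(P[:,2]<.036)]
for y in(-.16,-.13,.11,.14):print('tray',y,np.round(np.sort(q[abs(q[:,1]-y)<.008][:,0])[:2],3))
for b in(.027,-.057,-.141):print('disc',near(W,.677,b,.04,.206,.219),'knob',near(W,.677,b,.03,.225,.243))
print('spare',near(W,.578,.402,.045,.012,.045),'big',near(W,.723,-.303,.06,.14,.17))
a=cv2.resize(p[120:330,80:560],None,fx=1.6,fy=1.6)
p,d,c=cap('scene');b=cv2.resize(p[180:350,160:560],(768,326));W=cloud(d,c)
for y in(.027,-.057,-.141):print('disc',near(W,.677,y,.04,.206,.219))
save(np.vstack([a[:270],b[:,:768]]),'final.png')
E
```

```text
t 43.2333 tcp [ 0.3799 -0.1402  0.3221] rot [-3.138  0.004  3.139] F [ 0.5 -0.2  1.5] w 0.0535 q [ 0.89 -0.09 -0.57  1.94 -0.05  1.28  1.91]
tray -0.16 [0.6   0.601]
tray -0.13 [0.601 0.602]
tray 0.11 [0.603 0.604]
tray 0.14 [0.604 0.604]
disc [679.2  26.   52.1  53.  475.  212.6] knob [679.4  26.   16.7  15.8  74.  236. ]
disc [679.  -57.5  52.5  52.1 473.  212.6] knob [679.4 -57.8  16.1  16.2  74.  235.9]
disc [ 679.1 -141.4   52.2   52.7  476.   212.6] knob [ 678.4 -142.    16.1   16.8   74.   235.9]
spare [579.6 401.9  52.9  51.8 386.   16.2] big [ 722.6 -302.4   70.5   70.1  890.   152.4]
disc [682.7  26.   54.2  53.  278.  211.3]
disc [684.7 -58.2  51.2  51.1 273.  211.5]
disc [ 682.6 -142.8   54.9   51.3  270.   211.5]
```

View pics/final.png

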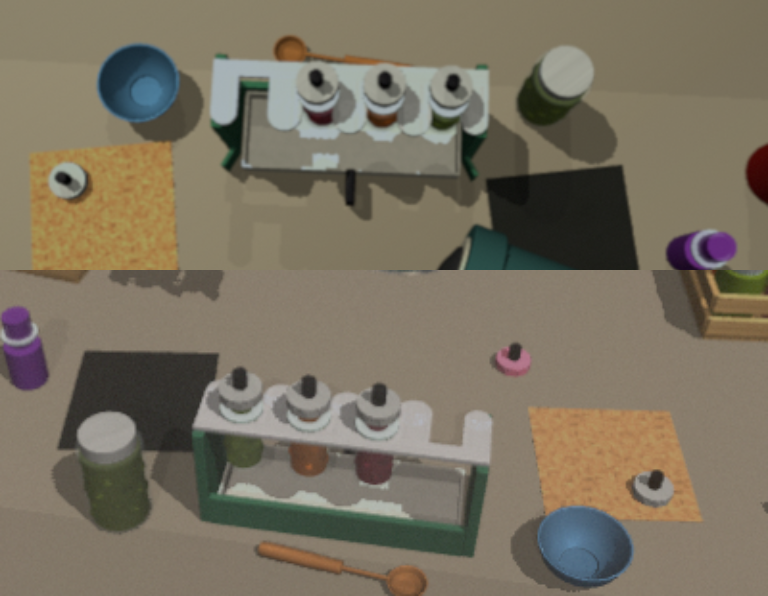

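The final view shows three lidded jars in slots at (450,90), (385,90) and (318,90) in the upper part. The tray is home and the spare lid is at (67,180). The bystanders are where they were, so I'll hand in.

```bash
python3 -c "
from h import *
order.close_job();st()"
```

```text
the job is handed in; nothing more can be done
the job is handed in; nothing more can be done
```

I slid the tray home, hung the three jars on the mat (green, orange and dark red) in slots 0, 1 and 2, and put a lid on each. The job is handed in at about 43 s of the 210 s allowed. There was no yellow jar. One spare lid is left on the cork mat, and I did not touch the big jar, bowl, spoon, purple jar or pink lid.

**Tray:** it met the stop with a 13 N push. Its front edge sits at x about 0.602 m, parallel to the rack and where home should put it.

**Jars:** each met the slot end with about 12 N. The rims measured about 207 mm, which is the correct hung height; I did not measure the red jar's rim in full, because the gripper hid part of it.

**Lids:** all three disc tops measured 212.6 mm and the knob tops about 236 mm, which match flat seating.

**Where measurements disagreed:**
- The top camera put the green jar's rim about 1 mm further out than expected for fully home. The wrist view and the contact force both said it was home.
- The scene camera put the lids 3–6 mm further back in x than the top camera did. Their heights agreed to within about 1 mm.

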